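Mix a stoppered sample bottle by inversion and stand it on the balance

ROBOT

A 6-joint arm with a two-finger parallel gripper is mounted at the origin on the work surface. World frame = base frame: x ahead of the robot, y to its left, z up, the work surface at z = 0. Lengths are in m, angles in rad, forces in N, time in s.
With the tool pointing down it reaches from about 0.425 to 0.95 m from the base axis. Payload 3.5 kg.
Tool frame: the origin (TCP) lies midway between the tips of the shut fingers; the grasp point (between the pads) lies 19 mm behind it; z points along the fingers, y is the line along which they close (so a half turn about z gives the same grasp; the last joint's range is limited). The gripper opens to 85 mm and grips with 20 to 120 N. Pads are 22 mm wide; open, the fingers measure 114 mm over their backs; the gripper's body (76 mm by 85 mm) begins 54 mm behind the grasp point. The pads swing forward as they close: fully open they stand 13 mm farther back than shut.
Start: joints at [-1.358, 0.286, 1.577, -0, 1.279, -0.15], TCP at [0.24, -0.631, 0.231] pointing down, gripper open.
Joint ranges: [-2.77, 2.77], [-0.9, 2.22], [0.21, 2.48], [-1.53, 4.67], [0.24, 2.81], [-2.84, 2.84]. Speed limits (rad/s): [2.79, 2.79, 3.14, 3.14, 3.14, 3.14].

INTERFACE

Orientations are given as a unit quaternion [x, y, z, w].
In Python, from plant import ctrl gives the robot as it stands.
- The arm moves only by the tool move_arm, never from a script. Its argument "plan" is a list of rows, each an object of numbers: "x", "y", "z": the shift along the tool's x, y, z in m; "yaw": the turn about the tool's z in rad; "fingers": the closure, from 0 (fully open) to 1 (shut). In form: [{"x": .., "y": .., "z": .., "yaw": .., "fingers": ..}, ...]. A call has 1 to 5 rows; each row is the pose to reach, as a shift and turn from the pose commanded when the call began, along the tool's axes at that moment; what a row does not reach only later rows make up. A row lasts 1/10 s, in which the tool goes at most 50 mm and 8.59 degrees, less where a joint would pass 70% of its speed; a pose out of reach is approached as far as the arm can. A call with a gripper value outside its range is refused whole. The fingers move at their own pace and stop on an object; "force" is the grip in N (left out, the last holds). Time passes only in rows, so rows that repeat a pose let the fingers close. It gives the time, the measured TCP pose, the force, the opening and the grip force at its end, in the units of the state.
- ctrl.get_state(): the state, without advancing time (a new reading comes with each control period).
- ctrl.read_camera(name): name is "side" or "top"; returns the picture (384x512x3 uint8, red, green, blue); there is no depth.
- ctrl.camera_model(name): a dict with "intrinsics" (3x3 intrinsics, pixels), "cam_to_world" (4x4, takes a point from camera to world coordinates). Camera axes: x right, y up, looking along -z (the intrinsics and any distortion apply to the point x, -y, -z); pixel columns grow to the right and rows downward; lengths in m; the calibration is good to about 2 mm. A picture is of the moment at which its call begins. camera_model takes no time and is no camera call.
- ctrl.sign_off(): hands the job in; it is judged then, once.
The state is a dict: "time": time; "qpos": joint angles; "dq": joint speeds; "joint_efforts": joint torques, N m; "eef_pos": TCP position; "tcp_rot": TCP orientation; "contact_force": force on the tool from outside, world axes, zero at the start; "wrist_torque": the same for the moment, N m; "opening": opening from 0.0 (shut) to 1.0 (fully open); "finger_force": force on a finger pad.
Only numpy, scipy, OpenCV 4.12 (cv2) and the standard library are available. Lean on these libraries where they do the work, as an engineer would, in place of code of your own. Each camera call takes 0.05 s, during which the arm holds its last target. There are 200 camera calls.

TASK

Clear the balance first: take the steel calibration weight off the pan and stand it upright in its wooden weight tray. Then pick the round bottle with the slim neck and stopper out of the spill tray, turn it upside down in the air well above the bench and keep it so for about two seconds to mix the contents, and set it back upright, gently, in the middle of the balance pan. Leave all the other containers and things where they stand.

Things in the scene. Friction and masses are not known exactly. Their poses are not given: they have to be found in the camera images.
- bottle: Sample bottle: white plastic, round, 152 mm tall, upright at the start. Body 58 mm in diameter up to 96 mm, shoulders, neck 28 mm in diameter (116 to 130 mm), fixed dark stopper 34 mm in diameter (132 to 152 mm). 0.18 to 0.35 kg, centre of mass about 65 mm above the base. Origin: centre of its underside; z: towards the stopper. Stands in one of the four quarters of the spill tray.
- bottle_mid (a point): Point on the bottle's axis 65 mm above its base (about its centre of mass); axes as the bottle's.
- square_bottle: Bystander in the spill tray: square white bottle 58 x 58 mm, 125 mm to its flat shoulder, with a dark round cap (46 mm in diameter) up to 152 mm. Origin: centre of its underside.
- jar_a: Bystander in the spill tray: squat round white jar, 56 mm in diameter, with a dark lid 60 mm in diameter, 86 mm tall in all. Origin: centre of its underside.
- jar_b: Bystander in the spill tray: a second jar like jar_a.
- spill_tray: Fixed shallow aluminium tray 220 x 220 mm, rim 16 mm high and 5 mm thick, floor 5 mm above the bench. The sample bottle, square bottle and two jars stand in its four quarters, about 50 mm along x and y from its middle; which is where varies. Origin: centre of its underside, on the bench.
- balance: Fixed top-loading balance: white housing 250 mm (its x) by 185 mm (its y), its top 58 mm above the bench; sloping grey display up to 75 mm high on its -x side; a round steel pan behind the display. Origin: centre of its underside, on the bench.
- pan (a point): Centre of the upper face of the balance pan: a flat disc 130 mm in diameter, 76 mm above the bench, 40 mm along the balance's +x from its origin. It does not give under load.
- weight: Steel calibration weight, 0.5 kg, 74 mm tall: cylinder 40 mm in diameter up to 48 mm, a neck 20 mm in diameter (52 to 56 mm), and a round knob 28 mm in diameter from 58 to 74 mm. Origin: centre of its underside; z: up its axis. It starts on the pan, up to 25 mm off the centre in x and y.
- weight_tray: Fixed square wooden tray with a cork floor, 130 x 130 mm outside, 114 mm inside, rim 18 mm high; the cork is 10 mm above the bench. Empty at the start. Origin: centre of its underside, on the bench.
- beaker: Bystander: empty glass beaker, 68 mm in diameter, 90 mm tall, on the bench beyond the weight tray. Origin: centre of its underside.
- dishes: Bystander (fixed equipment up to 0.25 m tall also stands unlisted beyond x = 0.78 m and beyond 0.55 m to the sides): stack of three clear culture dishes, 86 mm in diameter, 41 mm tall, on the bench beyond the weight tray. Origin: centre of its underside.

How it is judged:
By the outcome, as a careful person would: the job done as asked, in the order asked, and still so for the second after the job is handed in, with the robot touching nothing.
It also fails if it takes over 72 s, if anything falls off the work surface, if the arm or the gripper's body presses on something with over 40 N, if the wrist force passes 120 N, or if a joint passes its speed limit or range.

## Working session

There is one attempt and no reset: what is moved stays moved. The work goes in short steps, Python scripts to look and compute and a tool call to move; the robot and the scene stay as the last step left them, time stands still between calls to the robot, and variables do not carry over. Pictures are saved under pics/ and viewed, at most 10 in all, crops included, and the job is handed in when it is done.

Besides the shell and the picture viewer there is one more tool, called after "Request:" as a command line: name --argument value ..., lists and objects as JSON in quotes. move_arm: Moves the arm, as the interface text tells. Its arguments: {"type":"object","properties":{"plan":{"type":"array"},"force":{"type":"number"}},"required":["plan"]}

```bash
ls; mkdir -p pics; python3 - <<'E'
from plant import ctrl
import cv2,numpy as np
np.set_printoptions(precision=4,suppress=True)
print(ctrl.get_state())
for n in("side","top"):
    cv2.imwrite(f"pics/{n}0.png",ctrl.read_camera(n)[...,::-1]); m=ctrl.camera_model(n); print(m)
E
```

```text
pics
{'time': 0.0, 'qpos': array([-1.358 ,  0.2872,  1.5782,  0.    ,  1.2786, -0.15  ]), 'dq': array([-0.    ,  0.0005, -0.0005, -0.0001,  0.0006, -0.0002]), 'joint_efforts': array([ -0.0011, -40.5981, -29.2628,  -0.0003,   0.0058,  -0.    ]), 'eef_pos': array([ 0.2394, -0.6304,  0.2299]), 'tcp_rot': array([ 0.9836,  0.1804, -0.    , -0.0012]), 'contact_force': array([-0.1465,  0.1346,  0.2325]), 'wrist_torque': array([ 0.0371,  0.0107, -0.0397]), 'finger_force': 0.0, 'opening': 0.9965525558199811}
{'intrinsics': array([[416.5624,   0.    , 254.5484],
       [  0.    , 416.5624, 188.4618],
       [  0.    ,   0.    ,   1.    ]]), 'cam_to_world': array([[-0.7777,  0.3622, -0.5138, -0.0576],
       [-0.6285, -0.4285,  0.6492,  0.7806],
       [ 0.0149,  0.8278,  0.5609,  0.7718],
       [ 0.    ,  0.    ,  0.    ,  1.    ]])}
{'intrinsics': array([[371.9616,   0.    , 257.1654],
       [  0.    , 371.9616, 190.7832],
       [  0.    ,   0.    ,   1.    ]]), 'cam_to_world': array([[-0.0064,  0.9772, -0.2123,  0.3495],
       [-1.    , -0.0059,  0.0033,  0.0069],
       [ 0.002 ,  0.2123,  0.9772,  1.0818],
       [ 0.    ,  0.    ,  0.    ,  1.    ]])}
```

View pics/top0.png

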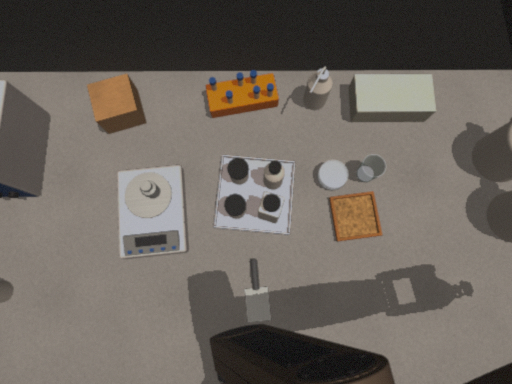

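View pics/side0.png

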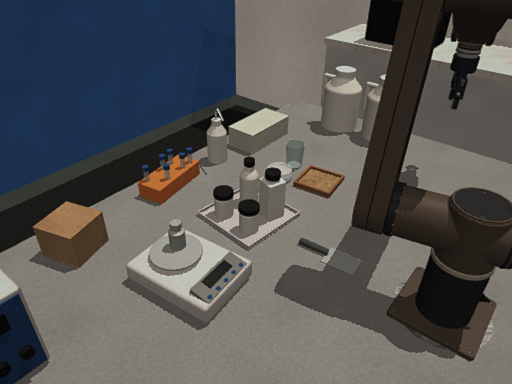

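The top view shows the weight on the pan at about (149,187), and the balance at about (152,212) with its display towards the robot. The spill tray is centred near (256,194). In it, the round bottle is at (274,172), the square bottle at (271,205) and the jars at (238,170) and (235,205). The weight tray is at (356,216), with the dishes at (333,175) and the beaker at (373,167). In the side view the weight is at (177,235) and the round bottle at (249,180).

Next I'll enlarge the areas I need to measure.

```bash
cat > h.py <<'E'
import numpy as np,cv2
from plant import ctrl
np.set_printoptions(precision=4,suppress=True)
def ray(n,uv):
    m=ctrl.camera_model(n);K=m["intrinsics"];T=m["cam_to_world"]
    d=np.linalg.inv(K)@[uv[0],uv[1],1.]
    return T[:3,3],T[:3,:3]@[d[0],-d[1],-d[2]]
def plane(n,uv,z):
    o,d=ray(n,uv);return o+d*(z-o[2])/d[2]
def proj(n,p):
    m=ctrl.camera_model(n);T=m["cam_to_world"]
    c=T[:3,:3].T@(np.array(p)-T[:3,3]);q=m["intrinsics"]@[c[0],-c[1],-c[2]];return q[:2]/q[2]
def tri(a,b):
    (o,d),(p,e)=ray("top",a),ray("side",b)
    s=np.linalg.lstsq(np.c_[d,-e],p-o,rcond=None)[0]
    A,B=o+s[0]*d,p+s[1]*e;return (A+B)/2,np.linalg.norm(A-B)
def snap(n,f):
    i=ctrl.read_camera(n)[...,::-1].copy();cv2.imwrite(f"pics/{f}.png",i);return i
E
python3 - <<'E'
import cv2,numpy as np
t=cv2.imread("pics/top0.png");s=cv2.imread("pics/side0.png")
c=lambda i,x,y,w,h,k:cv2.resize(i[y:y+h,x:x+w],None,fx=k,fy=k,interpolation=cv2.INTER_CUBIC)
a=np.hstack([c(t,110,160,80,100,3.),c(t,212,150,90,100,3.),c(t,325,150,80,100,3.)])
b=np.hstack([c(s,140,205,80,90,3.),c(s,200,150,90,90,3.),c(s,270,150,80,90,3.)])
cv2.imwrite("pics/c0.png",np.vstack([a,b]))
E
```

```text
(no output)
```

View pics/c0.png

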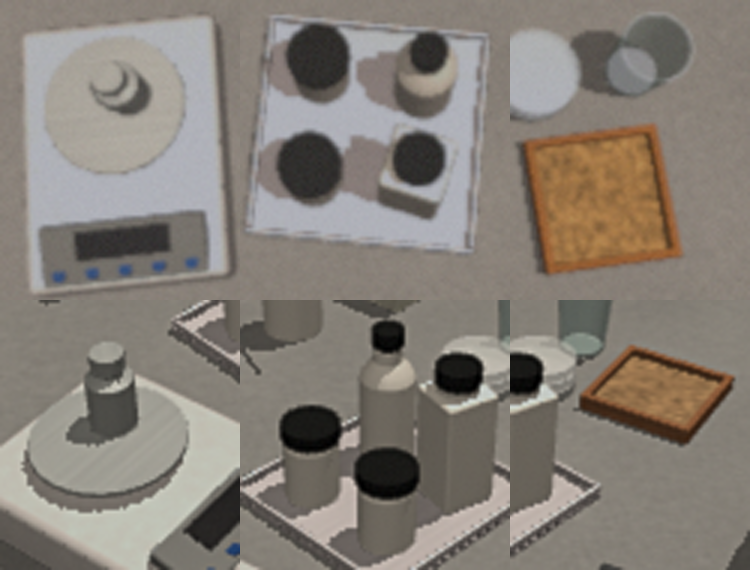

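The crops give these full-image positions:

| Point | Top view | Side view |
|---|---|---|
| Pan centre | (148.3,195) | – |
| Weight knob top | (146,186) | (175.3,221.7) |
| Bottle stopper top | (275.3,166.7) | (249.3,158.7) |
| Weight tray centre | (356,216) | – |

```bash
python3 - <<'E'
from h import *
print("knob",plane("top",(146,186),.150),plane("side",(175.3,221.7),.150),tri((146,186),(175.3,221.7)))
print("pan",plane("top",(148.3,195),.076), "side pan",plane("side",(140+107/3,205+140/3),.076))
print("stop",plane("top",(275.3,166.7),.157),plane("side",(249.3,158.7),.157),tri((275.3,166.7),(249.3,158.7)))
for c in [(526,143),(655,125),(680,252),(550,272)]: print("wt",plane("top",((c[0]-510)/3+325,c[1]/3+150),.018))
for c in [(430,50),(318,55),(310,165),(418,158)]:
    print("tray item",plane("top",((c[0]-240)/3+212,c[1]/3+150),[.157,.091,.091,.157][[(430,50),(318,55),(310,165),(418,158)].index(c)]))
for c in [(25,35),(213,17),(228,272),(35,292)]: print("bal",plane("top",(c[0]/3+110,c[1]/3+160),.058))
print(dir(ctrl)[-12:])
E
```

```text
knob [0.5662 0.2892 0.15  ] [0.5672 0.2915 0.15  ] (array([0.5673, 0.2902, 0.1488]), np.float64(0.0020485863280172104))
pan [0.5579 0.3038 0.076 ] side pan [0.5542 0.3111 0.076 ]
stop [ 0.6137 -0.0435  0.157 ] [ 0.6154 -0.0423  0.157 ] (array([ 0.6147, -0.043 ,  0.1567]), np.float64(0.0020594051440766697))
wt [ 0.5587 -0.21    0.018 ]
wt [ 0.5759 -0.3368  0.018 ]
wt [ 0.4521 -0.3516  0.018 ]
wt [ 0.4339 -0.2267  0.018 ]
tray item [ 0.6138 -0.0436  0.157 ]
tray item [0.6285 0.056  0.091 ]
tray item [0.5257 0.0628 0.091 ]
tray item [ 0.5194 -0.0319  0.157 ]
bal [0.6299 0.3982 0.058 ]
bal [0.6466 0.2205 0.058 ]
bal [0.4063 0.198  0.058 ]
bal [0.3896 0.3717 0.058 ]
['__reduce__', '__reduce_ex__', '__repr__', '__setattr__', '__sizeof__', '__str__', '__subclasshook__', '__weakref__', 'camera_model', 'get_state', 'read_camera', 'sign_off']
```

Request:
move_arm --plan '[{"x": 0.18, "y": -0.11, "z": -0.03, "yaw": 0.3632, "fingers": 0}, {"x": 0.18, "y": -0.11, "z": -0.03, "yaw": 0.3632, "fingers": 0}, {"x": 0.18, "y": -0.11, "z": -0.03, "yaw": 0.3632, "fingers": 0}, {"x": 0.18, "y": -0.11, "z": -0.03, "yaw": 0.3632, "fingers": 0}, {"x": 0.18, "y": -0.11, "z": -0.03, "yaw": 0.3632, "fingers": 0}]'

```text
time: 0.6
eef_pos: [0.3713, -0.4608, 0.262]
tcp_rot: [1.0, 0.002, 0.001, -0.0]
contact_force: [0.2, -1.1, -1.2]
opening: 0.999
finger_force: 0.0
```

Request:
move_arm --plan '[{"x": 0.07, "y": -0.24, "z": 0, "yaw": 0, "fingers": 0}, {"x": 0.07, "y": -0.24, "z": 0, "yaw": 0, "fingers": 0}, {"x": 0.07, "y": -0.24, "z": 0, "yaw": 0, "fingers": 0}, {"x": 0.07, "y": -0.24, "z": 0, "yaw": 0, "fingers": 0}, {"x": 0.07, "y": -0.24, "z": 0, "yaw": 0, "fingers": 0}]'

```text
time: 1.1
eef_pos: [0.4388, -0.2229, 0.2609]
tcp_rot: [1.0, -0.001, -0.0, -0.0]
contact_force: [0.9, -0.9, -0.3]
opening: 0.992
finger_force: 0.0
```

Request:
move_arm --plan '[{"x": 0.06, "y": -0.24, "z": 0, "yaw": 0, "fingers": 0}, {"x": 0.06, "y": -0.24, "z": 0, "yaw": 0, "fingers": 0}, {"x": 0.06, "y": -0.24, "z": 0, "yaw": 0, "fingers": 0}, {"x": 0.06, "y": -0.24, "z": 0, "yaw": 0, "fingers": 0}, {"x": 0.06, "y": -0.24, "z": 0, "yaw": 0, "fingers": 0}]'

```text
time: 1.6
eef_pos: [0.4991, 0.0173, 0.261]
tcp_rot: [1.0, -0.0, -0.0, 0.0]
contact_force: [0.3, -0.9, -0.7]
opening: 1.0
finger_force: 0.0
```

Request:
move_arm --plan '[{"x": 0.03, "y": -0.23, "z": 0, "yaw": 0, "fingers": 0}, {"x": 0.03, "y": -0.23, "z": 0, "yaw": 0, "fingers": 0}, {"x": 0.03, "y": -0.23, "z": 0, "yaw": 0, "fingers": 0}, {"x": 0.03, "y": -0.23, "z": 0, "yaw": 0, "fingers": 0}, {"x": 0.03, "y": -0.23, "z": 0, "yaw": 0, "fingers": 0}]'

```text
time: 2.1
eef_pos: [0.529, 0.2483, 0.2607]
tcp_rot: [1.0, 0.001, -0.0, -0.0]
contact_force: [-0.0, -1.1, 0.4]
opening: 0.998
finger_force: 0.0
```

Request:
move_arm --plan '[{"x": 0.0375, "y": -0.042, "z": 0, "yaw": 0, "fingers": 0}, {"x": 0.0375, "y": -0.042, "z": 0.02, "yaw": 0, "fingers": 0}, {"x": 0.0375, "y": -0.042, "z": 0.06, "yaw": 0, "fingers": 0}, {"x": 0.0375, "y": -0.042, "z": 0.09, "yaw": 0, "fingers": 0}, {"x": 0.0375, "y": -0.042, "z": 0.09, "yaw": 0, "fingers": 0}]'

```text
time: 2.6
eef_pos: [0.5632, 0.286, 0.1644]
tcp_rot: [1.0, -0.0, -0.006, 0.002]
contact_force: [-0.7, -0.6, -1.0]
opening: 1.0
finger_force: 0.0
```

```bash
python3 - <<'E'
from h import *
s=snap("side","s1");t=snap("top","t1")
c=lambda i,x,y,w,h,k:cv2.resize(i[y:y+h,x:x+w],None,fx=k,fy=k,interpolation=cv2.INTER_CUBIC)
cv2.imwrite("pics/c1.png",np.hstack([c(s,110,150,130,130,3),c(t,90,120,130,130,3)]));print(ctrl.get_state()["eef_pos"])
E
```

```text
[0.5666 0.2872 0.1709]
```

View pics/c1.png

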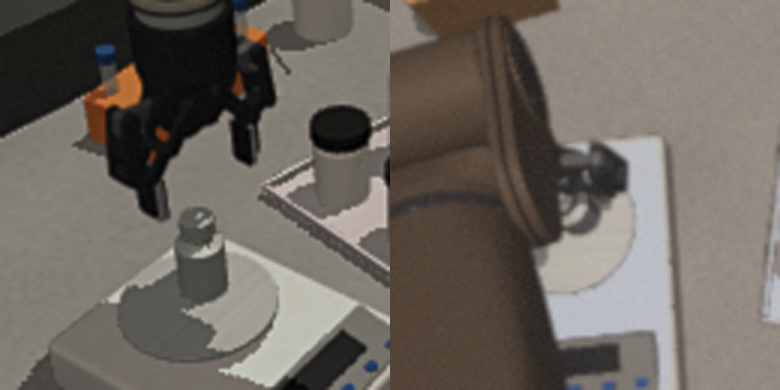

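The side crop shows the open fingers straddling the weight just above its knob, at about (198,222) in the crop. They are aligned, so I'll descend and grip.

Request:
move_arm --plan '[{"x": 0, "y": 0, "z": 0.03, "yaw": 0, "fingers": 0}, {"x": 0, "y": 0, "z": 0.06, "yaw": 0, "fingers": 0}, {"x": 0, "y": 0, "z": 0.08, "yaw": 0, "fingers": 0}, {"x": 0, "y": 0, "z": 0.08, "yaw": 0, "fingers": 0.3}, {"x": 0, "y": 0, "z": 0.08, "yaw": 0, "fingers": 0.6}]' --force 50

```text
time: 3.2
eef_pos: [0.5682, 0.2879, 0.0938]
tcp_rot: [1.0, -0.0, 0.002, -0.001]
contact_force: [-0.2, -0.3, 0.4]
opening: 0.69
finger_force: 0.0
```

Request:
move_arm --plan '[{"x": 0, "y": 0, "z": 0, "yaw": 0, "fingers": 1}, {"x": 0, "y": 0, "z": 0, "yaw": 0, "fingers": 1}, {"x": 0, "y": 0, "z": 0, "yaw": 0, "fingers": 1}, {"x": 0, "y": 0, "z": 0, "yaw": 0, "fingers": 1}]'

```text
time: 3.6
eef_pos: [0.5691, 0.2894, 0.0956]
tcp_rot: [1.0, -0.0, 0.004, -0.002]
contact_force: [-0.3, 3.4, 6.1]
opening: 0.45
finger_force: 51.3
```

Request:
move_arm --plan '[{"x": 0, "y": 0, "z": -0.02, "yaw": 0, "fingers": 1}, {"x": 0, "y": 0, "z": -0.06, "yaw": 0, "fingers": 1}, {"x": 0, "y": 0, "z": -0.11, "yaw": 0, "fingers": 1}, {"x": 0, "y": 0.02, "z": -0.15, "yaw": 0, "fingers": 1}, {"x": 0, "y": 0.05, "z": -0.17, "yaw": 0, "fingers": 1}]'

```text
time: 4.1
eef_pos: [0.5676, 0.2383, 0.2664]
tcp_rot: [1.0, 0.001, 0.003, -0.001]
contact_force: [1.4, -0.1, -4.8]
opening: 0.453
finger_force: 51.7
```

Request:
move_arm --plan '[{"x": -0.01, "y": 0.04, "z": 0, "yaw": 0, "fingers": 1}, {"x": -0.02, "y": 0.09, "z": 0, "yaw": 0, "fingers": 1}, {"x": -0.03, "y": 0.13, "z": 0, "yaw": 0, "fingers": 1}, {"x": -0.03, "y": 0.18, "z": 0, "yaw": 0, "fingers": 1}, {"x": -0.03, "y": 0.22, "z": 0, "yaw": 0, "fingers": 1}]'

```text
time: 4.6
eef_pos: [0.535, 0.0152, 0.2606]
tcp_rot: [1.0, -0.0, -0.001, 0.001]
contact_force: [1.5, -0.0, -5.1]
opening: 0.45
finger_force: 51.6
```

Request:
move_arm --plan '[{"x": -0.01, "y": 0.05, "z": 0, "yaw": 0, "fingers": 1}, {"x": -0.02, "y": 0.09, "z": 0, "yaw": 0, "fingers": 1}, {"x": -0.03, "y": 0.14, "z": 0, "yaw": 0, "fingers": 1}, {"x": -0.03, "y": 0.18, "z": 0, "yaw": 0, "fingers": 1}, {"x": -0.03, "y": 0.22, "z": 0, "yaw": 0, "fingers": 1}]'

```text
time: 5.1
eef_pos: [0.5049, -0.2041, 0.2606]
tcp_rot: [1.0, -0.001, -0.001, -0.0]
contact_force: [1.0, 0.5, -4.2]
opening: 0.454
finger_force: 51.6
```

Request:
move_arm --plan '[{"x": 0, "y": 0.04, "z": 0, "yaw": 0, "fingers": 1}, {"x": 0, "y": 0.077, "z": 0.02, "yaw": 0, "fingers": 1}, {"x": 0, "y": 0.077, "z": 0.06, "yaw": 0, "fingers": 1}, {"x": 0, "y": 0.077, "z": 0.11, "yaw": 0, "fingers": 1}, {"x": 0, "y": 0.077, "z": 0.15, "yaw": 0, "fingers": 1}]'

```text
time: 5.6
eef_pos: [0.5044, -0.2789, 0.1081]
tcp_rot: [1.0, -0.001, -0.002, -0.001]
contact_force: [0.3, 0.0, -5.4]
opening: 0.449
finger_force: 51.8
```

Request:
move_arm --plan '[{"x": 0, "y": 0, "z": 0.03, "yaw": 0, "fingers": 1}, {"x": 0, "y": 0, "z": 0.05, "yaw": 0, "fingers": 1}, {"x": 0, "y": 0, "z": 0.065, "yaw": 0, "fingers": 1}, {"x": 0, "y": 0, "z": 0.07, "yaw": 0, "fingers": 1}, {"x": 0, "y": 0, "z": 0.07, "yaw": 0, "fingers": 1}]'

```text
time: 6.1
eef_pos: [0.5061, -0.2792, 0.041]
tcp_rot: [1.0, -0.0, -0.0, -0.0]
contact_force: [0.2, -0.4, -4.8]
opening: 0.454
finger_force: 51.8
```

```bash
python3 - <<'E'
from h import *
s=ctrl.get_state();print(s["eef_pos"],s["contact_force"],s["qpos"])
E
```

```text
[ 0.5061 -0.2792  0.041 ] [ 0.2154 -0.3841 -4.8422] [-0.6795  0.3073  1.9349 -0.0003  0.9005  0.8917]
```

Request:
move_arm --plan '[{"x": 0, "y": 0, "z": 0.005, "yaw": 0, "fingers": 1}, {"x": 0, "y": 0, "z": 0.009, "yaw": 0, "fingers": 1}, {"x": 0, "y": 0, "z": 0.011, "yaw": 0, "fingers": 1}, {"x": 0, "y": 0, "z": 0.011, "yaw": 0, "fingers": 1}]'

```text
time: 6.5
eef_pos: [0.5063, -0.2793, 0.0303]
tcp_rot: [1.0, -0.0, -0.0, -0.0]
contact_force: [1.0, -0.4, -4.2]
opening: 0.449
finger_force: 51.9
```

Request:
move_arm --plan '[{"x": 0, "y": 0, "z": 0.001, "yaw": 0, "fingers": 1}, {"x": 0, "y": 0, "z": 0.002, "yaw": 0, "fingers": 1}, {"x": 0, "y": 0, "z": 0.002, "yaw": 0, "fingers": 1}]'

```text
time: 6.8
eef_pos: [0.5067, -0.2796, 0.0297]
tcp_rot: [1.0, -0.0, -0.0, 0.0]
contact_force: [-4.3, 2.0, 4.8]
opening: 0.454
finger_force: 52.7
```

Request:
move_arm --plan '[{"x": 0, "y": 0, "z": 0.0, "yaw": 0, "fingers": 0.3}, {"x": 0, "y": 0, "z": 0.0, "yaw": 0, "fingers": 0.3}, {"x": 0, "y": 0, "z": 0.0, "yaw": 0, "fingers": 0.2}, {"x": 0, "y": 0, "z": -0.02, "yaw": 0, "fingers": 0.2}, {"x": 0, "y": 0, "z": -0.06, "yaw": 0, "fingers": 0.1}]'

```text
time: 7.3
eef_pos: [0.5042, -0.2777, 0.0852]
tcp_rot: [1.0, -0.0, -0.003, -0.002]
contact_force: [0.6, -0.6, 0.4]
opening: 0.898
finger_force: 0.0
```

Request:
move_arm --plan '[{"x": 0, "y": 0, "z": -0.05, "yaw": 0, "fingers": 0}, {"x": 0, "y": 0, "z": -0.1, "yaw": 0, "fingers": 0}, {"x": 0, "y": 0, "z": -0.15, "yaw": 0, "fingers": 0}, {"x": 0, "y": 0, "z": -0.2, "yaw": 0, "fingers": 0}, {"x": 0, "y": 0, "z": -0.25, "yaw": 0, "fingers": 0}]'

```text
time: 7.8
eef_pos: [0.5063, -0.2792, 0.3406]
tcp_rot: [1.0, -0.0, 0.001, 0.0]
contact_force: [0.3, -1.6, 0.3]
opening: 1.003
finger_force: 0.0
```

```bash
python3 - <<'E'
from h import *
s=snap("side","s2");t=snap("top","t2")
cv2.imwrite("pics/c2.png",np.vstack([cv2.resize(s[100:240,200:400],(600,420)),])) 
print(proj("side",(.5063,-.2793,.084)),proj("side",(.5063,-.2793,.01)))
s=ctrl.get_state();print(s["eef_pos"],s["contact_force"],s["qpos"],s["tcp_rot"])
E
```

```text
[320.9282 161.2411] [318.6397 180.2054]
[ 0.5091 -0.2814  0.3491] [ 0.7807 -0.313   0.8122] [-0.6793  0.0039  1.6798  0.0001  1.4395  0.8917] [ 1.     -0.0001  0.0072  0.0057]
```

View pics/c2.png

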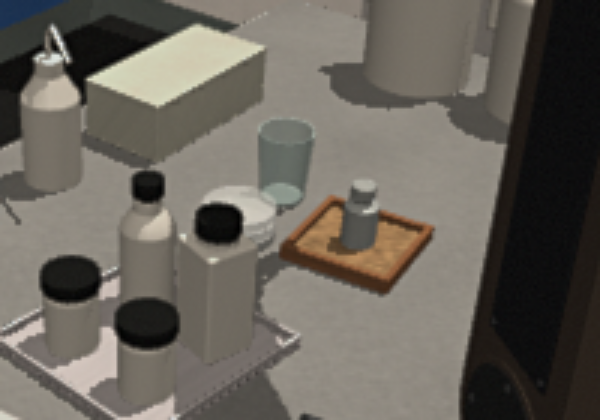

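The weight stands upright on the cork, at about (360,215) in the crop. A row only allows shifts and yaw, so I need another way to tilt the tool and invert the bottle. I'll check what the documented "out of reach" behaviour does to the tool's orientation, in free space with the gripper empty.

Request:
move_arm --plan '[{"x": 0, "y": 0, "z": -0.05, "yaw": 0, "fingers": 0}, {"x": 0, "y": 0, "z": -0.1, "yaw": 0, "fingers": 0}, {"x": 0, "y": 0, "z": -0.15, "yaw": 0, "fingers": 0}, {"x": 0, "y": 0, "z": -0.2, "yaw": 0, "fingers": 0}, {"x": 0, "y": 0, "z": -0.25, "yaw": 0, "fingers": 0}]'

```text
time: 8.4
eef_pos: [0.5063, -0.2792, 0.59]
tcp_rot: [1.0, -0.0, 0.0, 0.0]
contact_force: [0.6, -0.9, 0.7]
opening: 1.001
finger_force: 0.0
```

Request:
move_arm --plan '[{"x": 0.05, "y": 0, "z": -0.05, "yaw": 0, "fingers": 0}, {"x": 0.1, "y": 0, "z": -0.1, "yaw": 0, "fingers": 0}, {"x": 0.15, "y": 0, "z": -0.15, "yaw": 0, "fingers": 0}, {"x": 0.2, "y": 0, "z": -0.2, "yaw": 0, "fingers": 0}, {"x": 0.25, "y": 0, "z": -0.25, "yaw": 0, "fingers": 0}]'

```text
time: 8.9
eef_pos: [0.6465, -0.2741, 0.7242]
tcp_rot: [1.0, -0.001, 0.005, 0.002]
contact_force: [26.5, -4.9, 84.5]
opening: 1.003
finger_force: 0.0
```

```bash
python3 - <<'E'
from h import *
s=ctrl.get_state();print(s["eef_pos"],s["qpos"],s["tcp_rot"])
E
```

```text
[ 0.6465 -0.2741  0.7242] [-0.5457  0.6181  0.2096  0.0024  2.3033  1.0282] [ 1.     -0.0008  0.005   0.002 ]
```

Request:
move_arm --plan '[{"x": -0.03, "y": 0, "z": 0.03, "yaw": 0, "fingers": 0}, {"x": -0.06, "y": 0, "z": 0.06, "yaw": 0, "fingers": 0}, {"x": -0.06, "y": 0, "z": 0.06, "yaw": 0, "fingers": 0}, {"x": -0.06, "y": 0, "z": 0.06, "yaw": 0, "fingers": 0}]'

```text
time: 9.3
eef_pos: [0.5851, -0.2735, 0.6573]
tcp_rot: [1.0, -0.001, 0.0, -0.001]
contact_force: [0.3, -1.0, -1.0]
opening: 0.998
finger_force: 0.0
```

```bash
python3 - <<'E'
from h import *
from scipy.spatial.transform import Rotation as R
s=ctrl.get_state();print(s["time"],s["eef_pos"],s["qpos"],s["tcp_rot"],s["contact_force"],R.from_quat(s["tcp_rot"]).as_matrix()[:,2])
q=s["qpos"];print(q[1]+q[2]+q[4]-np.pi)
E
```

```text
9.3 [ 0.5851 -0.2735  0.6573] [-0.5951  0.2689  0.8351  0.0026  2.0389  0.9782] [ 1.     -0.0007  0.0001 -0.0013] [ 0.301  -1.0339 -0.9809] [ 0.0002  0.0027 -1.    ]
0.0013227209716029087
```

The arm gives up position and keeps its orientation, so the tool always points down. I'll work with that:

1. Lay the bottle down on free bench with a neck grip.
2. Regrasp it near the base and let it swing stopper-down in a light grip.
3. Do the same in reverse to bring it upright.

First I'll go to the bottle.

Request:
move_arm --plan '[{"x": 0.01, "y": -0.02, "z": 0.04, "yaw": 0, "fingers": 0}, {"x": 0.01, "y": -0.05, "z": 0.08, "yaw": 0, "fingers": 0}, {"x": 0.02, "y": -0.08, "z": 0.12, "yaw": 0, "fingers": 0}, {"x": 0.02, "y": -0.11, "z": 0.16, "yaw": 0, "fingers": 0}, {"x": 0.03, "y": -0.14, "z": 0.2, "yaw": 0, "fingers": 0}]'

```text
time: 9.8
eef_pos: [0.6193, -0.1349, 0.4669]
tcp_rot: [1.0, -0.0, 0.008, 0.003]
contact_force: [0.7, -0.2, -0.8]
opening: 0.998
finger_force: 0.0
```

Request:
move_arm --plan '[{"x": 0, "y": -0.03, "z": 0.04, "yaw": 0, "fingers": 0}, {"x": 0, "y": -0.06, "z": 0.08, "yaw": 0, "fingers": 0}, {"x": 0, "y": -0.09, "z": 0.12, "yaw": 0, "fingers": 0}, {"x": 0, "y": -0.09, "z": 0.16, "yaw": 0, "fingers": 0}, {"x": 0, "y": -0.09, "z": 0.19, "yaw": 0, "fingers": 0}]'

```text
time: 10.3
eef_pos: [0.6219, -0.0455, 0.2743]
tcp_rot: [1.0, 0.001, 0.006, 0.003]
contact_force: [-0.2, -0.5, 0.6]
opening: 1.001
finger_force: 0.0
```

Request:
move_arm --plan '[{"x": 0, "y": 0, "z": 0, "yaw": 0, "fingers": 0}, {"x": 0, "y": 0, "z": 0, "yaw": 0, "fingers": 0}]'

```text
time: 10.5
eef_pos: [0.6222, -0.047, 0.2772]
tcp_rot: [1.0, -0.0, 0.007, 0.003]
contact_force: [0.1, -0.6, 0.6]
opening: 1.006
finger_force: 0.0
```

Request:
move_arm --plan '[{"x": -0.008, "y": -0.004, "z": 0.0, "yaw": 0, "fingers": 0}, {"x": -0.008, "y": -0.004, "z": 0.04, "yaw": 0, "fingers": 0}, {"x": -0.008, "y": -0.004, "z": 0.08, "yaw": 0, "fingers": 0}, {"x": -0.008, "y": -0.004, "z": 0.09, "yaw": 0, "fingers": 0}, {"x": -0.008, "y": -0.004, "z": 0.09, "yaw": 0, "fingers": 0}]'

```text
time: 11.0
eef_pos: [0.6135, -0.0432, 0.1857]
tcp_rot: [1.0, -0.0, 0.005, 0.002]
contact_force: [0.7, 0.0, -0.1]
opening: 1.001
finger_force: 0.0
```

```bash
python3 - <<'E'
from h import *
s=ctrl.get_state();print(s["time"],s["eef_pos"],s["qpos"],s["tcp_rot"])
i=snap("side","s3");cv2.imwrite("pics/c3.png",cv2.resize(i[80:230,180:330],(600,600),interpolation=cv2.INTER_CUBIC))
print(proj("side",s["eef_pos"]))
E
```

```text
11.0 [ 0.6135 -0.0432  0.1857] [-0.2342  0.1905  1.7772 -0.0023  1.1623  1.3382] [ 1.     -0.0004  0.0054  0.0024]
[250.076  150.2177]
```

View pics/c3.png

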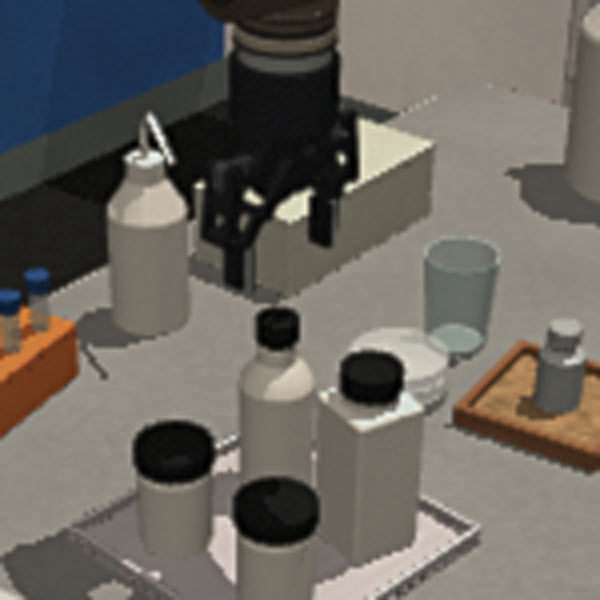

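The open fingers straddle the stopper from above, which is at about (277,328) in the crop, and they clear the square bottle and the jars. I'll descend to the neck and grip.

Request:
move_arm --plan '[{"x": 0, "y": 0, "z": 0.03, "yaw": 0, "fingers": 0}, {"x": 0, "y": 0, "z": 0.06, "yaw": 0, "fingers": 0}, {"x": 0, "y": 0, "z": 0.077, "yaw": 0, "fingers": 0}, {"x": 0, "y": 0, "z": 0.077, "yaw": 0, "fingers": 0.4}, {"x": 0, "y": 0, "z": 0.077, "yaw": 0, "fingers": 0.6}]' --force 40

```text
time: 11.55
eef_pos: [0.6161, -0.0439, 0.1107]
tcp_rot: [1.0, -0.0, 0.007, 0.003]
contact_force: [0.7, -1.1, -0.4]
opening: 0.692
finger_force: 0.0
```

Request:
move_arm --plan '[{"x": 0, "y": 0, "z": 0, "yaw": 0, "fingers": 1}, {"x": 0, "y": 0, "z": 0, "yaw": 0, "fingers": 1}, {"x": 0, "y": 0, "z": 0, "yaw": 0, "fingers": 1}, {"x": 0, "y": 0, "z": 0, "yaw": 0, "fingers": 1}]'

```text
time: 11.95
eef_pos: [0.6179, -0.0434, 0.1142]
tcp_rot: [1.0, -0.0, 0.01, 0.003]
contact_force: [-1.5, 2.7, 8.9]
opening: 0.431
finger_force: 32.2
```

The pads closed at about 37 mm and were pushed up, so the tips are on the shoulder. I'll reopen, raise, and grip the stopper and neck instead.

Request:
move_arm --plan '[{"x": 0, "y": 0, "z": 0, "yaw": 0, "fingers": 0.4}, {"x": 0, "y": 0, "z": -0.01, "yaw": 0, "fingers": 0.4}, {"x": 0, "y": 0, "z": -0.018, "yaw": 0, "fingers": 0.4}, {"x": 0, "y": 0, "z": -0.018, "yaw": 0, "fingers": 0.5}, {"x": 0, "y": 0, "z": -0.018, "yaw": 0, "fingers": 1}]' --force 40

```text
time: 12.45
eef_pos: [0.6152, -0.0434, 0.1279]
tcp_rot: [1.0, -0.0, 0.007, 0.002]
contact_force: [0.9, 0.9, 3.5]
opening: 0.38
finger_force: 39.4
```

Request:
move_arm --plan '[{"x": 0, "y": 0, "z": 0, "yaw": 0, "fingers": 1}, {"x": 0, "y": 0, "z": 0, "yaw": 0, "fingers": 1}, {"x": 0, "y": 0, "z": 0, "yaw": 0, "fingers": 1}, {"x": 0, "y": 0, "z": 0, "yaw": 0, "fingers": 1}]'

```text
time: 12.85
eef_pos: [0.6154, -0.0434, 0.1279]
tcp_rot: [1.0, -0.0, 0.007, 0.003]
contact_force: [0.4, 0.9, 4.9]
opening: 0.381
finger_force: 39.5
```

```bash
python3 - <<'E'
from h import *
s=ctrl.get_state();print(s["time"],s["eef_pos"],s["opening"],s["finger_force"],s["qpos"],s["contact_force"])
i=snap("side","s4");cv2.imwrite("pics/c4.png",cv2.resize(i[100:230,185:315],(600,600),interpolation=cv2.INTER_CUBIC))
E
```

```text
12.85 [ 0.6154 -0.0434  0.1279] 0.3812043903715199 39.52934300643392 [-0.2341  0.2555  1.8137 -0.002   1.0576  1.3382] [0.3769 0.8666 4.9492]
```

View pics/c4.png

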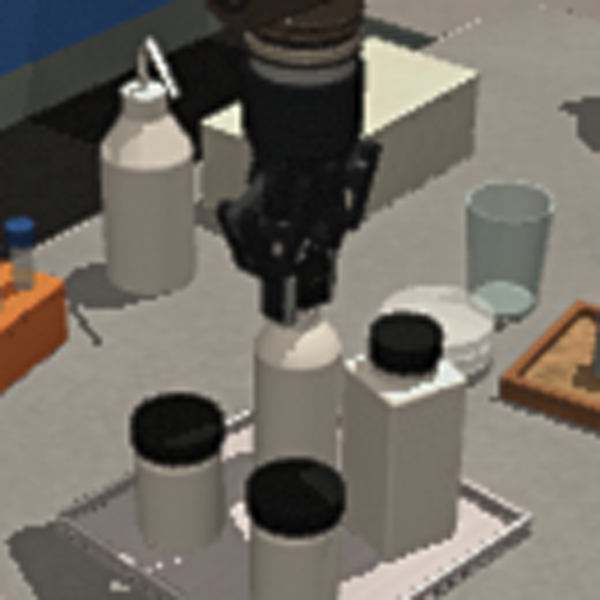

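The fingers now hold the stopper (opening about 34 mm), with their tips just above the shoulder. I'll lift and carry the bottle to the free bench to the right of the weight tray.

Request:
move_arm --plan '[{"x": 0, "y": 0, "z": -0.02, "yaw": 0, "fingers": 1}, {"x": 0, "y": 0, "z": -0.06, "yaw": 0, "fingers": 1}, {"x": 0, "y": 0, "z": -0.1, "yaw": 0, "fingers": 1}, {"x": 0, "y": 0, "z": -0.14, "yaw": 0, "fingers": 1}, {"x": 0, "y": 0, "z": -0.18, "yaw": 0, "fingers": 1}]'

```text
time: 13.4
eef_pos: [0.6113, -0.0425, 0.3059]
tcp_rot: [1.0, -0.0, 0.004, 0.002]
contact_force: [1.0, 0.4, -2.2]
opening: 0.38
finger_force: 40.2
```

Request:
move_arm --plan '[{"x": -0.01, "y": 0.03, "z": 0, "yaw": 0, "fingers": 1}, {"x": -0.03, "y": 0.07, "z": 0, "yaw": 0, "fingers": 1}, {"x": -0.05, "y": 0.11, "z": 0, "yaw": 0, "fingers": 1}, {"x": -0.06, "y": 0.15, "z": 0, "yaw": 0, "fingers": 1}, {"x": -0.07, "y": 0.19, "z": 0, "yaw": 0, "fingers": 1}]'

```text
time: 13.9
eef_pos: [0.5407, -0.2336, 0.3047]
tcp_rot: [1.0, -0.0, 0.004, 0.002]
contact_force: [0.8, -0.9, -2.2]
opening: 0.382
finger_force: 40.2
```

Request:
move_arm --plan '[{"x": -0.02, "y": 0.04, "z": 0, "yaw": 0, "fingers": 1}, {"x": -0.04, "y": 0.08, "z": 0, "yaw": 0, "fingers": 1}, {"x": -0.06, "y": 0.12, "z": 0, "yaw": 0, "fingers": 1}, {"x": -0.07, "y": 0.16, "z": 0, "yaw": 0, "fingers": 1}, {"x": -0.08, "y": 0.2, "z": 0, "yaw": 0, "fingers": 1}]'

```text
time: 14.4
eef_pos: [0.4607, -0.4336, 0.3046]
tcp_rot: [1.0, -0.0, 0.005, 0.001]
contact_force: [-0.0, 0.7, -2.1]
opening: 0.381
finger_force: 40.2
```

```bash
python3 - <<'E'
from h import *
t=snap("top","t5");s=snap("side","s5")
c=lambda i,x,y,w,h,k:cv2.resize(i[y:y+h,x:x+w],None,fx=k,fy=k,interpolation=cv2.INTER_CUBIC)
cv2.imwrite("pics/c5.png",np.hstack([c(t,320,130,190,190,2),c(s,250,40,200,190,2)]))
print(ctrl.get_state()["eef_pos"],ctrl.get_state()["contact_force"])
for p in [(.45,-.45,0),(.65,-.45,0),(.65,-.52,0),(.45,-.52,0)]:print(p,proj("top",p),proj("side",p))
E
```

```text
[ 0.4594 -0.4366  0.3039] [ 0.4176  1.0493 -2.3785]
(0.45, -0.45, 0) [413.5424 235.1247] [357.0021 168.2759]
(0.65, -0.45, 0) [407.2009 168.6821] [309.7893 150.6615]
(0.65, -0.52, 0) [430.3614 168.5508] [319.4286 144.093 ]
(0.45, -0.52, 0) [437.6118 234.9738] [365.8905 160.7481]
```

View pics/c5.png

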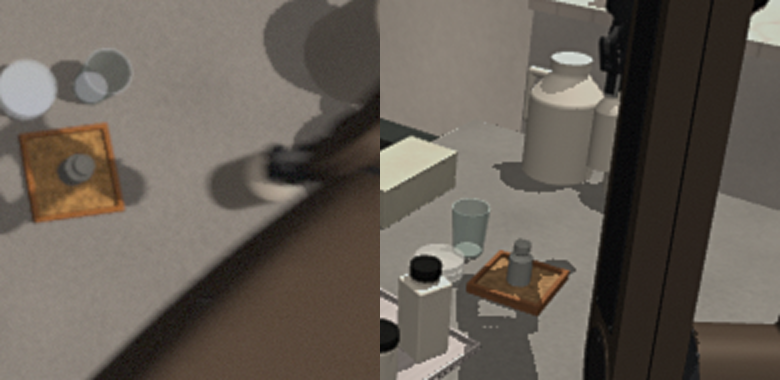

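Seen from above, the bottle hangs over clear bench at about (285,175) in the crop; the nearest jug is well beyond it. The arm blocks the side view here, so I'll lower by feel.

Request:
move_arm --plan '[{"x": 0, "y": 0, "z": 0.04, "yaw": 0, "fingers": 1}, {"x": 0, "y": 0, "z": 0.08, "yaw": 0, "fingers": 1}, {"x": 0, "y": 0, "z": 0.12, "yaw": 0, "fingers": 1}, {"x": 0, "y": 0, "z": 0.16, "yaw": 0, "fingers": 1}, {"x": 0, "y": 0, "z": 0.174, "yaw": 0, "fingers": 1}]'

```text
time: 15.0
eef_pos: [0.4617, -0.4292, 0.1255]
tcp_rot: [1.0, 0.0, 0.002, -0.003]
contact_force: [-0.6, 1.0, -2.6]
opening: 0.376
finger_force: 40.6
```

Request:
move_arm --plan '[{"x": 0, "y": 0, "z": 0.002, "yaw": 0, "fingers": 1}, {"x": 0, "y": 0, "z": 0.004, "yaw": 0, "fingers": 1}, {"x": 0, "y": 0, "z": 0.006, "yaw": 0, "fingers": 1}, {"x": 0, "y": 0, "z": 0.008, "yaw": 0, "fingers": 1}]' --force 20

```text
time: 15.4
eef_pos: [0.4654, -0.4346, 0.1274]
tcp_rot: [1.0, -0.0, 0.007, 0.004]
contact_force: [0.0, 0.1, -2.2]
opening: 0.382
finger_force: 40.6
```

Request:
move_arm --plan '[{"x": 0, "y": 0, "z": 0.002, "yaw": 0, "fingers": 1}, {"x": 0, "y": 0, "z": 0.004, "yaw": 0, "fingers": 1}, {"x": 0, "y": 0, "z": 0.005, "yaw": 0, "fingers": 1}]' --force 20

```text
time: 15.7
eef_pos: [0.4656, -0.4343, 0.1229]
tcp_rot: [1.0, -0.0, 0.007, 0.004]
contact_force: [-0.5, 3.3, 9.1]
opening: 0.382
finger_force: 41.6
```

```bash
python3 - <<'E'
from h import *
s=ctrl.get_state();print(s["time"],s["eef_pos"],s["opening"],s["finger_force"],s["qpos"],s["contact_force"],s["wrist_torque"])
E
```

```text
15.7 [ 0.4656 -0.4343  0.1229] 0.38172651464605273 41.630512598203495 [-0.9127  0.301   1.7669  0.0083  1.059   0.6547] [-0.5252  3.2988  9.0648] [ 0.5682  0.1362 -0.0007]
```

Request:
move_arm --plan '[{"x": 0, "y": 0, "z": 0, "yaw": 0, "fingers": 0.64}, {"x": 0.006, "y": 0, "z": 0, "yaw": 0, "fingers": 0.64}, {"x": 0.0125, "y": 0, "z": -0.001, "yaw": 0, "fingers": 0.64}]' --force 20

```text
time: 16.0
eef_pos: [0.4772, -0.4344, 0.1242]
tcp_rot: [1.0, -0.0, 0.006, 0.004]
contact_force: [-2.5, 1.3, 5.5]
opening: 0.379
finger_force: 41.4
```

```bash
python3 - <<'E'
from h import *
s=ctrl.get_state();print(s["time"],s["eef_pos"],s["opening"],s["finger_force"],s["contact_force"],s["wrist_torque"])
E
```

```text
16.0 [ 0.4772 -0.4344  0.1242] 0.3786013375290606 41.41133381403051 [-2.4866  1.3158  5.5473] [0.358 0.672 0.041]
```

Request:
move_arm --plan '[{"x": 0.006, "y": 0, "z": -0.001, "yaw": 0, "fingers": 0.63}, {"x": 0.0125, "y": 0, "z": -0.001, "yaw": 0, "fingers": 0.63}, {"x": 0.019, "y": 0, "z": -0.001, "yaw": 0, "fingers": 0.63}, {"x": 0.025, "y": 0, "z": -0.001, "yaw": 0, "fingers": 0.63}]'

```text
time: 16.4
eef_pos: [0.5027, -0.4343, 0.1243]
tcp_rot: [1.0, -0.0, 0.007, 0.004]
contact_force: [-1.2, 0.2, 4.9]
opening: 0.384
finger_force: 41.4
```

```bash
python3 - <<'E'
from h import *
s=ctrl.get_state();print(s["time"],s["eef_pos"],s["opening"],s["finger_force"],s["contact_force"],s["wrist_torque"])
t=snap("top","t6")
cv2.imwrite("pics/c6.png",cv2.resize(t[130:280,340:490],(600,600),interpolation=cv2.INTER_CUBIC))
print(proj("top",(.465,-.4344,0)),proj("top",(.502,-.4344,.142)))
E
```

```text
16.4 [ 0.5027 -0.4343  0.1243] 0.38445095196463963 41.44727140897885 [-1.207   0.2091  4.9395] [ 0.2082  0.5331 -0.0399]
[407.6999 229.9941] [428.4141 209.4852]
```

View pics/c6.png

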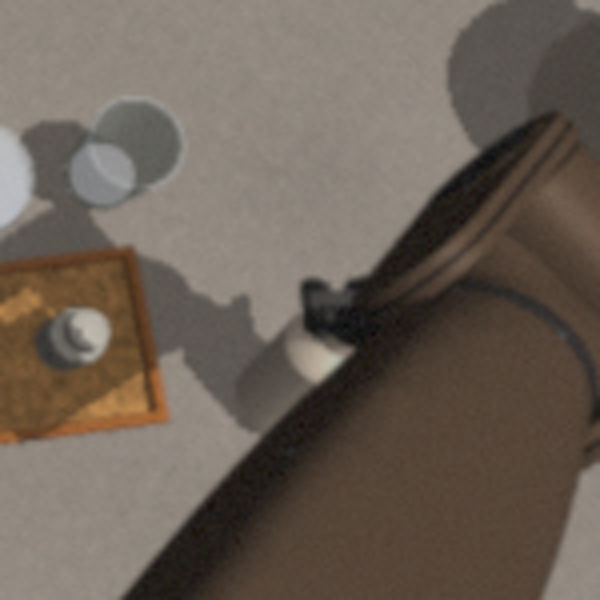

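The bottle's base trails behind the gripper at about (255,425) in the crop, so it is tilting on its edge as planned. I'll continue the arc.

Request:
move_arm --plan '[{"x": 0.008, "y": 0, "z": 0.001, "yaw": 0, "fingers": 0.63}, {"x": 0.018, "y": 0, "z": 0.003, "yaw": 0, "fingers": 0.63}, {"x": 0.028, "y": 0, "z": 0.005, "yaw": 0, "fingers": 0.63}, {"x": 0.038, "y": 0, "z": 0.007, "yaw": 0, "fingers": 0.63}]'

```text
time: 16.85
eef_pos: [0.5407, -0.4338, 0.1163]
tcp_rot: [1.0, -0.0, 0.006, 0.003]
contact_force: [-1.1, 0.1, 2.0]
opening: 0.379
finger_force: 41.2
```

```bash
python3 - <<'E'
from h import *
s=ctrl.get_state();print(s["time"],s["eef_pos"],s["opening"],s["finger_force"],s["contact_force"],s["wrist_torque"])
E
```

```text
16.85 [ 0.5407 -0.4338  0.1163] 0.3793167889300187 41.17909454042092 [-1.0794  0.126   2.0463] [0.1045 0.4986 0.006 ]
```

The TCP is below the upright grip height with only a light force on it, so the bottle is tilted about 30°. I'll continue to lying.

Request:
move_arm --plan '[{"x": 0.012, "y": 0, "z": 0.004, "yaw": 0, "fingers": 0.63}, {"x": 0.023, "y": 0, "z": 0.01, "yaw": 0, "fingers": 0.63}, {"x": 0.034, "y": 0, "z": 0.016, "yaw": 0, "fingers": 0.63}, {"x": 0.044, "y": 0, "z": 0.024, "yaw": 0, "fingers": 0.63}, {"x": 0.053, "y": 0, "z": 0.032, "yaw": 0, "fingers": 0.63}]'

```text
time: 17.35
eef_pos: [0.5945, -0.4335, 0.0835]
tcp_rot: [1.0, -0.0, 0.006, 0.002]
contact_force: [0.6, -0.1, 1.7]
opening: 0.384
finger_force: 41.1
```

Request:
move_arm --plan '[{"x": 0.009, "y": 0, "z": 0.009, "yaw": 0, "fingers": 0.63}, {"x": 0.017, "y": 0, "z": 0.019, "yaw": 0, "fingers": 0.63}, {"x": 0.024, "y": 0, "z": 0.029, "yaw": 0, "fingers": 0.63}, {"x": 0.03, "y": 0, "z": 0.04, "yaw": 0, "fingers": 0.63}, {"x": 0.035, "y": 0, "z": 0.05, "yaw": 0, "fingers": 0.63}]'

```text
time: 17.85
eef_pos: [0.629, -0.4338, 0.0333]
tcp_rot: [1.0, -0.0, 0.005, 0.002]
contact_force: [-0.9, -0.0, 1.2]
opening: 0.378
finger_force: 41.6
```

```bash
python3 - <<'E'
from h import *
s=ctrl.get_state();print(s["time"],s["eef_pos"],s["opening"],s["finger_force"],s["contact_force"],s["wrist_torque"],s["qpos"])
E
```

```text
17.85 [ 0.629  -0.4338  0.0333] 0.3779887162412383 41.62287003477104 [-0.9401 -0.0341  1.1677] [ 0.0019  0.4001 -0.0011] [-0.7374  0.6593  1.4429  0.0047  1.0283  0.8312]
```

Request:
move_arm --plan '[{"x": 0.003, "y": 0, "z": 0.008, "yaw": 0, "fingers": 0.63}, {"x": 0.006, "y": 0, "z": 0.016, "yaw": 0, "fingers": 0.63}, {"x": 0.007, "y": 0, "z": 0.022, "yaw": 0, "fingers": 0.63}, {"x": 0.007, "y": 0, "z": 0.023, "yaw": 0, "fingers": 0.63}]'

```text
time: 18.25
eef_pos: [0.6363, -0.4339, 0.011]
tcp_rot: [1.0, -0.0, 0.006, 0.002]
contact_force: [-0.4, 0.1, 0.9]
opening: 0.38
finger_force: 41.8
```

```bash
python3 - <<'E'
from h import *
s=ctrl.get_state();print(s["time"],s["eef_pos"],s["opening"],s["finger_force"],s["contact_force"],s["wrist_torque"],s["qpos"])
E
```

```text
18.25 [ 0.6363 -0.4339  0.011 ] 0.3800061749686137 41.836325264303014 [-0.4339  0.1318  0.9085] [ 0.0871  0.2422 -0.0316] [-0.7313  0.6982  1.428   0.0053  1.0032  0.837 ]
```

The bottle is lying down, with almost no load on the gripper. I'll release it, back up, and look.

Request:
move_arm --plan '[{"x": 0, "y": 0, "z": 0, "yaw": 0, "fingers": 0.58}, {"x": 0, "y": 0, "z": 0, "yaw": 0, "fingers": 0.5}, {"x": 0, "y": 0, "z": 0, "yaw": 0, "fingers": 0.3}, {"x": 0, "y": 0, "z": 0, "yaw": 0, "fingers": 0.1}, {"x": 0, "y": 0, "z": -0.03, "yaw": 0, "fingers": 0}]'

```text
time: 18.75
eef_pos: [0.6328, -0.4313, 0.0361]
tcp_rot: [1.0, -0.0, 0.002, -0.001]
contact_force: [-0.6, 0.3, -1.1]
opening: 0.977
finger_force: 0.0
```

Request:
move_arm --plan '[{"x": 0, "y": 0, "z": -0.05, "yaw": 0, "fingers": 0}, {"x": 0, "y": 0, "z": -0.1, "yaw": 0, "fingers": 0}, {"x": 0, "y": -0.05, "z": -0.1, "yaw": 0, "fingers": 0}, {"x": 0, "y": -0.1, "z": -0.1, "yaw": 0, "fingers": 0}, {"x": 0, "y": -0.15, "z": -0.1, "yaw": 0, "fingers": 0}]'

```text
time: 19.25
eef_pos: [0.6347, -0.2823, 0.1422]
tcp_rot: [1.0, -0.001, 0.007, 0.003]
contact_force: [0.3, 0.4, 0.4]
opening: 0.995
finger_force: 0.0
```

```bash
python3 - <<'E'
from h import *
s=ctrl.get_state();print(s["time"],s["eef_pos"],s["opening"],s["tcp_rot"])
t=snap("top","t7");si=snap("side","s7")
c=lambda i,x,y,w,h,k:cv2.resize(i[y:y+h,x:x+w],None,fx=k,fy=k,interpolation=cv2.INTER_CUBIC)
cv2.imwrite("pics/c7.png",np.hstack([c(t,360,130,130,130,3),c(si,260,90,130,130,3)]))
print(proj("top",(.494,-.434,.029)),proj("top",(.646,-.434,.029)))
E
```

```text
19.25 [ 0.6347 -0.2823  0.1422] 0.9952938648160738 [ 1.     -0.0009  0.0069  0.0029]
[410.6624 218.7209] [405.7989 167.358 ]
```

View pics/c7.png

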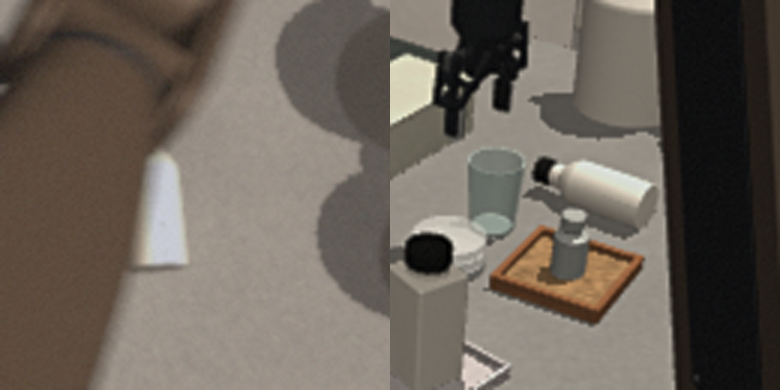

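The bottle lies on the bench along x, stopper away from the robot: stopper at about (545,168) and base end at about (643,203) in the side half of the crop. Its base plane is at top-view row 218, so x is about 0.495 and y about -0.437. That was my tenth picture, so from here I'll only measure numerically. Next I'll grasp it close to the base.

Request:
move_arm --plan '[{"x": -0.024, "y": 0.031, "z": 0, "yaw": 0, "fingers": 0}, {"x": -0.048, "y": 0.062, "z": 0, "yaw": 0, "fingers": 0}, {"x": -0.073, "y": 0.093, "z": 0, "yaw": 0, "fingers": 0}, {"x": -0.097, "y": 0.124, "z": 0, "yaw": 0, "fingers": 0}, {"x": -0.121, "y": 0.155, "z": 0, "yaw": 0, "fingers": 0}]'

```text
time: 19.85
eef_pos: [0.5126, -0.4401, 0.1409]
tcp_rot: [1.0, -0.0, 0.006, 0.003]
contact_force: [-0.5, -1.3, -0.3]
opening: 1.0
finger_force: 0.0
```

Request:
move_arm --plan '[{"x": 0, "y": 0, "z": 0, "yaw": 0, "fingers": 0}, {"x": 0, "y": 0, "z": 0.01, "yaw": 0, "fingers": 0}]'

```text
time: 20.05
eef_pos: [0.514, -0.4405, 0.1323]
tcp_rot: [1.0, -0.001, 0.008, 0.004]
contact_force: [0.9, 1.0, -0.2]
opening: 1.001
finger_force: 0.0
```

```bash
python3 - <<'E'
from h import *
s=ctrl.get_state();print(s["time"],s["eef_pos"],s["tcp_rot"])
t=cv2.imread("pics/t7.png").astype(int)
# bright whitish body of the lying bottle in the top view: column extent per row
m=(t.min(2)>165)
for r in range(185,224,4): 
    c=np.where(m[r,395:440])[0]; print(r,(c.min()+395,c.max()+395) if len(c) else None)
si=cv2.imread("pics/s7.png").astype(int)
m=((si.min(2)>120)).astype(np.uint8); m[:, :312]=0;m[:,352:]=0;m[:140]=0;m[165:]=0
n,l,st,ce=cv2.connectedComponentsWithStats(m);print(st[1:],ce[1:])
for p in [(.543,-.434,.029),(.543,-.440,.029)]:print(proj("side",p))
E
```

```text
20.05 [ 0.514  -0.4405  0.1323] [ 1.     -0.0014  0.0075  0.004 ]
185 (np.int64(412), np.int64(418))
189 (np.int64(411), np.int64(419))
193 (np.int64(411), np.int64(419))
197 (np.int64(410), np.int64(420))
201 (np.int64(410), np.int64(420))
205 (np.int64(409), np.int64(420))
209 (np.int64(409), np.int64(421))
213 (np.int64(409), np.int64(421))
217 (np.int64(408), np.int64(421))
221 None
[[312 140  40  25 567]
 [312 152   4   3   7]
 [312 159   5   6  20]
 [318 160   8   4  27]] [[334.1252 147.8959]
 [313.7143 152.7143]
 [313.45   162.05  ]
 [321.3333 161.3704]]
[333.0201 154.5688]
[333.8537 153.95  ]
```

Request:
move_arm --plan '[{"x": 0, "y": -0.003, "z": 0.04, "yaw": 0, "fingers": 0}, {"x": 0, "y": -0.003, "z": 0.08, "yaw": 0, "fingers": 0}, {"x": 0, "y": -0.003, "z": 0.11, "yaw": 0, "fingers": 0}, {"x": 0, "y": -0.003, "z": 0.12, "yaw": 0, "fingers": 0.1}, {"x": 0, "y": -0.003, "z": 0.12, "yaw": 0, "fingers": 0.2}]' --force 20

```text
time: 20.55
eef_pos: [0.5149, -0.4339, 0.0079]
tcp_rot: [1.0, 0.001, 0.005, 0.001]
contact_force: [-1.0, -0.5, -0.1]
opening: 0.801
finger_force: 0.0
```

Request:
move_arm --plan '[{"x": 0, "y": 0, "z": 0, "yaw": 0, "fingers": 0.4}, {"x": 0, "y": 0, "z": 0, "yaw": 0, "fingers": 0.4}, {"x": 0, "y": 0, "z": 0, "yaw": 0, "fingers": 0.4}, {"x": 0, "y": 0, "z": 0, "yaw": 0, "fingers": 0.4}]'

```text
time: 20.95
eef_pos: [0.5158, -0.4366, 0.0118]
tcp_rot: [1.0, -0.0, 0.007, 0.003]
contact_force: [0.2, 0.8, -0.1]
opening: 0.665
finger_force: 23.9
```

```bash
python3 - <<'E'
from h import *
s=ctrl.get_state();print(s["time"],s["eef_pos"],s["opening"],s["finger_force"],s["contact_force"],s["wrist_torque"])
E
```

```text
20.95 [ 0.5158 -0.4366  0.0118] 0.6646769486235712 23.898638365790248 [ 0.1626  0.799  -0.0833] [0.0339 0.0247 0.0623]
```

Request:
move_arm --plan '[{"x": 0, "y": 0, "z": -0.01, "yaw": 0, "fingers": 0.4}, {"x": 0, "y": 0, "z": -0.02, "yaw": 0, "fingers": 0.4}, {"x": 0, "y": 0, "z": -0.03, "yaw": 0, "fingers": 0.4}, {"x": 0, "y": 0, "z": -0.03, "yaw": 0, "fingers": 0.4}]'

```text
time: 21.35
eef_pos: [0.5161, -0.4372, 0.0435]
tcp_rot: [1.0, -0.0, 0.008, 0.004]
contact_force: [-0.9, -0.4, -2.2]
opening: 0.663
finger_force: 23.6
```

```bash
python3 - <<'E'
from h import *
s=ctrl.get_state();print(s["time"],s["eef_pos"],s["opening"],s["finger_force"],s["contact_force"],s["wrist_torque"])
snap("side","s8")
si=cv2.imread("pics/s8.png").astype(int)
# dark stopper near its expected place
m=((si.max(2)<60)).astype(np.uint8);m[:, :300]=0;m[:,325:]=0;m[:125]=0;m[165:]=0
n,l,st,ce=cv2.connectedComponentsWithStats(m);print(st[1:],ce[1:])
s7=cv2.imread("pics/s7.png").astype(int);m=((s7.max(2)<60)).astype(np.uint8);m[:, :300]=0;m[:,325:]=0;m[:125]=0;m[165:]=0
n,l,st,ce=cv2.connectedComponentsWithStats(m);print("before",st[1:],ce[1:])
for z in(.017,.029,.059):print(z,proj("side",(.637,-.437,z)))
E
```

```text
21.35 [ 0.5161 -0.4372  0.0435] 0.6634821031712708 23.6415505874902 [-0.8908 -0.3689 -2.1706] [-0.0227  0.1215 -0.0288]
[[309 135   7   9  42]] [[311.5476 138.7381]]
before [[308 143   7   9  41]] [[310.5366 146.5122]]
0.017 [311.2382 149.0623]
0.029 [311.5299 146.247 ]
0.059 [312.2703 139.1016]
```

Request:
move_arm --plan '[{"x": 0, "y": 0, "z": 0, "yaw": 0, "fingers": 0.34}, {"x": 0, "y": 0, "z": 0, "yaw": 0, "fingers": 0.34}]'

```text
time: 21.6
eef_pos: [0.5145, -0.4354, 0.0398]
tcp_rot: [1.0, -0.0, 0.006, 0.002]
contact_force: [-0.7, 0.1, -1.7]
opening: 0.669
finger_force: 23.6
```

Request:
move_arm --plan '[{"x": 0, "y": 0, "z": 0, "yaw": 0, "fingers": 0.335}, {"x": 0, "y": 0, "z": 0, "yaw": 0, "fingers": 0.335}]'

```text
time: 21.8
eef_pos: [0.5147, -0.4356, 0.0399]
tcp_rot: [1.0, -0.0, 0.006, 0.002]
contact_force: [-0.6, 0.4, -3.0]
opening: 0.665
finger_force: 18.6
```

```bash
cat >> h.py <<'E'
def stat(f,roi=(300,100,330,175)):
    s=ctrl.get_state();print(s["time"],s["eef_pos"],s["opening"],s["finger_force"],s["contact_force"],s["wrist_torque"])
    si=snap("side",f).astype(int);m=((si.max(2)<60)).astype(np.uint8);x,y,X,Y=roi
    k=np.zeros_like(m);k[y:Y,x:X]=m[y:Y,x:X]
    n,l,st,ce=cv2.connectedComponentsWithStats(k)
    for i in range(1,n):
        if st[i,4]>8:print("dark",st[i],ce[i])
E
python3 -c "
from h import *
stat('s9')"
```

```text
21.8 [ 0.5147 -0.4356  0.0399] 0.6649770040414444 18.578508887439966 [-0.551   0.3576 -2.9787] [-0.0188  0.0798 -0.0378]
dark [309 136   7   9  43] [311.5814 139.9535]
```

Request:
move_arm --plan '[{"x": 0, "y": 0, "z": 0, "yaw": 0, "fingers": 0.333}, {"x": 0, "y": 0, "z": 0, "yaw": 0, "fingers": 0.333}]'

```text
time: 22.05
eef_pos: [0.5149, -0.4358, 0.0404]
tcp_rot: [1.0, -0.0, 0.006, 0.003]
contact_force: [-0.7, -0.7, -1.5]
opening: 0.666
finger_force: 10.6
```

Request:
move_arm --plan '[{"x": 0, "y": 0, "z": 0, "yaw": 0, "fingers": 0.331}, {"x": 0, "y": 0, "z": 0, "yaw": 0, "fingers": 0.331}]'

```text
time: 22.25
eef_pos: [0.5151, -0.436, 0.0407]
tcp_rot: [1.0, -0.0, 0.006, 0.003]
contact_force: [0.4, -0.0, -0.9]
opening: 0.671
finger_force: 3.5
```

```bash
python3 -c "
from h import *
stat('s10')"
```

```text
22.25 [ 0.5151 -0.436   0.0407] 0.6705267065939551 3.5152808119892143 [ 0.4377 -0.0379 -0.8634] [ 0.0592 -0.0171 -0.0064]
dark [309 146   7   9  42] [311.8571 150.119 ]
```

The light grip (about 3.5 N) let the stopper swing down onto the bench, as intended. I'll raise the base end along the arc in that light grip.

Request:
move_arm --plan '[{"x": 0.006, "y": 0, "z": -0.01, "yaw": 0, "fingers": 0.3315}, {"x": 0.013, "y": 0, "z": -0.021, "yaw": 0, "fingers": 0.3315}, {"x": 0.021, "y": 0, "z": -0.03, "yaw": 0, "fingers": 0.3315}, {"x": 0.029, "y": 0, "z": -0.038, "yaw": 0, "fingers": 0.3315}]'

```text
time: 22.7
eef_pos: [0.5448, -0.436, 0.0808]
tcp_rot: [1.0, -0.0, 0.007, 0.003]
contact_force: [-1.0, -0.1, -1.4]
opening: 0.666
finger_force: 4.2
```

```bash
python3 -c "
from h import *
stat('s11')"
```

```text
22.7 [ 0.5448 -0.436   0.0808] 0.6655717769899807 4.189634041395038 [-1.0021 -0.078  -1.3636] [0.0034 0.0559 0.0119]
dark [325 119   5  25  78] [327.5128 129.2949]
dark [307 145   8   9  42] [310.119  149.5952]
```

Request:
move_arm --plan '[{"x": 0.009, "y": 0, "z": -0.008, "yaw": 0, "fingers": 0.3315}, {"x": 0.018, "y": 0, "z": -0.014, "yaw": 0, "fingers": 0.3315}, {"x": 0.028, "y": 0, "z": -0.02, "yaw": 0, "fingers": 0.3315}, {"x": 0.039, "y": 0, "z": -0.026, "yaw": 0, "fingers": 0.3315}, {"x": 0.05, "y": 0, "z": -0.03, "yaw": 0, "fingers": 0.3315}]'

```text
time: 23.25
eef_pos: [0.5943, -0.4357, 0.1102]
tcp_rot: [1.0, -0.0, 0.006, 0.003]
contact_force: [-0.0, -0.5, -0.6]
opening: 0.669
finger_force: 4.7
```

```bash
python3 -c "
from h import *
stat('s12',(295,100,322,175))"
```

```text
23.25 [ 0.5943 -0.4357  0.1102] 0.6687700154108472 4.68107590728323 [-0.009  -0.5327 -0.5878] [-0.0094  0.1766 -0.0284]
dark [314 100   8  32 177] [318.0678 116.5198]
dark [305 145  10   9  46] [308.7609 149.9783]
```

```bash
python3 -c "
from h import *
print(plane('side',(308.76,149.98),.016),plane('side',(310.5,146.5),.029),plane('side',(310.12,149.6),.016))"
```

```text
[ 0.6412 -0.4264  0.016 ] [ 0.6389 -0.4328  0.029 ] [ 0.6389 -0.4323  0.016 ]
```

Request:
move_arm --plan '[{"x": 0.012, "y": 0, "z": -0.003, "yaw": 0, "fingers": 0.3315}, {"x": 0.023, "y": 0, "z": -0.004, "yaw": 0, "fingers": 0.3315}, {"x": 0.034, "y": 0, "z": -0.005, "yaw": 0, "fingers": 0.3315}, {"x": 0.045, "y": 0, "z": -0.004, "yaw": 0, "fingers": 0.3315}, {"x": 0.053, "y": 0, "z": -0.002, "yaw": 0, "fingers": 0.3315}]'

```text
time: 23.8
eef_pos: [0.6486, -0.4361, 0.1145]
tcp_rot: [1.0, -0.0, 0.008, 0.004]
contact_force: [-0.0, 0.8, 8.7]
opening: 0.671
finger_force: 7.0
```

```bash
python3 -c "
from h import *
stat('s13',(290,100,318,175))"
```

```text
23.8 [ 0.6486 -0.4361  0.1145] 0.6706482735446859 7.03730346927955 [-0.0324  0.8138  8.6581] [ 0.2248  0.0934 -0.0128]
dark [301 100  17  27 275] [308.2073 109.4291]
dark [304 147   9   8  48] [307.9375 150.7292]
```

The bottle now stands on its stopper, pressed flat against the bench, so its axis is vertical. I'll tighten the grip and lift it well above the bench.

Request:
move_arm --plan '[{"x": 0, "y": 0, "z": 0, "yaw": 0, "fingers": 0.5}, {"x": 0, "y": 0, "z": 0, "yaw": 0, "fingers": 0.5}, {"x": 0, "y": 0, "z": 0, "yaw": 0, "fingers": 0.5}, {"x": 0, "y": 0, "z": -0.01, "yaw": 0, "fingers": 0.5}, {"x": 0, "y": 0, "z": -0.03, "yaw": 0, "fingers": 0.5}]' --force 60

```text
time: 24.35
eef_pos: [0.6443, -0.4337, 0.138]
tcp_rot: [1.0, -0.0, 0.003, -0.0]
contact_force: [0.1, -0.0, -3.3]
opening: 0.655
finger_force: 64.1
```

Request:
move_arm --plan '[{"x": 0, "y": 0, "z": -0.04, "yaw": 0, "fingers": 0.5}, {"x": 0, "y": 0, "z": -0.08, "yaw": 0, "fingers": 0.5}, {"x": 0, "y": 0, "z": -0.12, "yaw": 0, "fingers": 0.5}, {"x": 0, "y": 0, "z": -0.16, "yaw": 0, "fingers": 0.5}, {"x": 0, "y": 0, "z": -0.2, "yaw": 0, "fingers": 0.5}]'

```text
time: 24.85
eef_pos: [0.643, -0.434, 0.3438]
tcp_rot: [1.0, -0.0, 0.006, 0.002]
contact_force: [0.5, -0.4, -1.0]
opening: 0.654
finger_force: 64.3
```

Request:
move_arm --plan '[{"x": 0, "y": 0, "z": -0.03, "yaw": 0, "fingers": 0.5}, {"x": 0, "y": 0, "z": -0.06, "yaw": 0, "fingers": 0.5}, {"x": 0, "y": 0, "z": -0.06, "yaw": 0, "fingers": 0.5}, {"x": 0, "y": 0, "z": -0.06, "yaw": 0, "fingers": 0.5}, {"x": 0, "y": 0, "z": -0.06, "yaw": 0, "fingers": 0.5}]'

```text
time: 25.35
eef_pos: [0.6421, -0.4337, 0.3983]
tcp_rot: [1.0, -0.0, 0.004, 0.001]
contact_force: [-0.6, -0.7, -2.8]
opening: 0.652
finger_force: 64.3
```

```bash
python3 -c "
from h import *
stat('s14',(280,40,345,140))
p=ctrl.get_state()['eef_pos']
for d in(0,-.08,-.103,-.113): print(proj('side',p+[0,0,d]))
i=cv2.imread('pics/s14.png').astype(int)
for r in range(85,135,4): c=np.where(i[r,290:345].min(1)>120)[0]+290; print(r,c.min() if len(c) else 0,c.max() if len(c) else 0, end=' | ')
"
```

```text
25.35 [ 0.6421 -0.4337  0.3983] 0.6524233393957921 64.2767230141908 [-0.5533 -0.6785 -2.847 ] [0.0135 0.0123 0.0362]
dark [312  40   5   6  27] [314.1852  42.4074]
dark [313  74  10   8  63] [317.2698  77.6508]
[320.0241  46.0022]
[317.5743  70.2302]
[316.8987  76.9114]
[316.6088  79.7785]
85 290 344 | 89 290 344 | 93 290 344 | 97 298 299 | 101 292 303 | 105 290 316 | 109 290 321 | 113 290 320 | 117 290 320 | 121 290 310 | 125 290 309 | 129 290 309 | 133 290 314 |
```

In the side view the stopper is at (317.3,77.7). A vertical inverted axis predicts (316.9,76.9), so the bottle is upside down with its lowest point about 0.28 m above the bench. I'll hold it there for about 2.3 s.

Request:
move_arm --plan '[{"x": 0, "y": 0, "z": 0, "yaw": 0, "fingers": 0.5}, {"x": 0, "y": 0, "z": 0, "yaw": 0, "fingers": 0.5}, {"x": 0, "y": 0, "z": 0, "yaw": 0, "fingers": 0.5}, {"x": 0, "y": 0, "z": 0, "yaw": 0, "fingers": 0.5}, {"x": 0, "y": 0, "z": 0, "yaw": 0, "fingers": 0.5}]'

```text
time: 25.9
eef_pos: [0.6426, -0.4341, 0.4021]
tcp_rot: [1.0, -0.0, 0.006, 0.003]
contact_force: [0.2, -0.4, -1.7]
opening: 0.662
finger_force: 64.3
```

Request:
move_arm --plan '[{"x": 0, "y": 0, "z": 0, "yaw": 0, "fingers": 0.5}, {"x": 0, "y": 0, "z": 0, "yaw": 0, "fingers": 0.5}, {"x": 0, "y": 0, "z": 0, "yaw": 0, "fingers": 0.5}, {"x": 0, "y": 0, "z": 0, "yaw": 0, "fingers": 0.5}, {"x": 0, "y": 0, "z": 0, "yaw": 0, "fingers": 0.5}]'

```text
time: 26.4
eef_pos: [0.6426, -0.4341, 0.402]
tcp_rot: [1.0, -0.0, 0.006, 0.003]
contact_force: [0.4, -0.1, -2.4]
opening: 0.656
finger_force: 64.3
```

Request:
move_arm --plan '[{"x": 0, "y": 0, "z": 0, "yaw": 0, "fingers": 0.5}, {"x": 0, "y": 0, "z": 0, "yaw": 0, "fingers": 0.5}, {"x": 0, "y": 0, "z": 0, "yaw": 0, "fingers": 0.5}, {"x": 0, "y": 0, "z": 0, "yaw": 0, "fingers": 0.5}, {"x": 0, "y": 0, "z": 0, "yaw": 0, "fingers": 0.5}]'

```text
time: 26.9
eef_pos: [0.6426, -0.4341, 0.402]
tcp_rot: [1.0, -0.0, 0.006, 0.003]
contact_force: [0.3, 0.4, -2.6]
opening: 0.661
finger_force: 64.3
```

Request:
move_arm --plan '[{"x": 0, "y": 0, "z": 0, "yaw": 0, "fingers": 0.5}, {"x": 0, "y": 0, "z": 0, "yaw": 0, "fingers": 0.5}, {"x": 0, "y": 0, "z": 0, "yaw": 0, "fingers": 0.5}, {"x": 0, "y": 0, "z": 0, "yaw": 0, "fingers": 0.5}, {"x": 0, "y": 0, "z": 0, "yaw": 0, "fingers": 0.5}]'

```text
time: 27.4
eef_pos: [0.6426, -0.4341, 0.402]
tcp_rot: [1.0, -0.0, 0.006, 0.003]
contact_force: [-1.8, -0.3, -2.3]
opening: 0.659
finger_force: 64.3
```

Request:
move_arm --plan '[{"x": 0, "y": 0, "z": 0.03, "yaw": 0, "fingers": 0.5}, {"x": 0, "y": 0, "z": 0.07, "yaw": 0, "fingers": 0.5}, {"x": 0, "y": 0, "z": 0.11, "yaw": 0, "fingers": 0.5}, {"x": 0, "y": 0, "z": 0.15, "yaw": 0, "fingers": 0.5}, {"x": 0, "y": 0, "z": 0.19, "yaw": 0, "fingers": 0.5}]'

```text
time: 27.9
eef_pos: [0.6448, -0.435, 0.2106]
tcp_rot: [1.0, -0.0, 0.006, 0.003]
contact_force: [0.1, -0.2, -2.7]
opening: 0.657
finger_force: 64.3
```

Request:
move_arm --plan '[{"x": 0, "y": 0, "z": 0.04, "yaw": 0, "fingers": 0.5}, {"x": 0, "y": 0, "z": 0.07, "yaw": 0, "fingers": 0.5}, {"x": 0, "y": 0, "z": 0.085, "yaw": 0, "fingers": 0.5}, {"x": 0, "y": 0, "z": 0.088, "yaw": 0, "fingers": 0.5}]'

```text
time: 28.3
eef_pos: [0.6449, -0.4346, 0.1209]
tcp_rot: [1.0, -0.0, 0.004, 0.001]
contact_force: [0.4, 0.2, -1.5]
opening: 0.658
finger_force: 64.2
```

That gave about 2.5 s inverted. Now I'll lower it to the bench on its stopper and loosen the grip to reverse the process.

Request:
move_arm --plan '[{"x": 0, "y": 0, "z": 0.003, "yaw": 0, "fingers": 0.5}, {"x": 0, "y": 0, "z": 0.006, "yaw": 0, "fingers": 0.5}, {"x": 0, "y": 0, "z": 0.007, "yaw": 0, "fingers": 0.34}, {"x": 0, "y": 0, "z": 0.007, "yaw": 0, "fingers": 0.333}, {"x": 0, "y": 0, "z": 0.007, "yaw": 0, "fingers": 0.333}]' --force 20

```text
time: 28.8
eef_pos: [0.6463, -0.4358, 0.118]
tcp_rot: [1.0, -0.0, 0.007, 0.003]
contact_force: [0.6, -0.0, -2.5]
opening: 0.667
finger_force: 13.1
```

```bash
python3 -c "
from h import *
stat('s15',(290,125,318,175))"
```

```text
28.8 [ 0.6463 -0.4358  0.118 ] 0.6669707412219645 13.08382786493894 [ 0.561  -0.0048 -2.4685] [-0.0041  0.0298 -0.006 ]
dark [305 147   9   7  46] [309.0652 150.2826]
```

Request:
move_arm --plan '[{"x": 0, "y": 0, "z": 0.004, "yaw": 0, "fingers": 0.333}, {"x": -0.008, "y": 0, "z": 0.004, "yaw": 0, "fingers": 0.333}, {"x": -0.016, "y": 0, "z": 0.004, "yaw": 0, "fingers": 0.333}, {"x": -0.024, "y": 0, "z": 0.004, "yaw": 0, "fingers": 0.333}]'

```text
time: 29.25
eef_pos: [0.6217, -0.4357, 0.1137]
tcp_rot: [1.0, -0.0, 0.007, 0.003]
contact_force: [1.1, 0.7, 1.2]
opening: 0.669
finger_force: 12.3
```

```bash
python3 -c "
from h import *
stat('s16',(290,125,318,175))"
```

```text
29.25 [ 0.6217 -0.4357  0.1137] 0.6692948108689014 12.274384622869547 [1.1056 0.7128 1.2171] [ 0.0756 -0.2422  0.0417]
dark [310 125   4   4  14] [311.6429 126.2857]
dark [306 147   9   8  47] [309.5319 150.8723]
```

The stopper stayed put while the gripper moved 24 mm, so it is tilting. I'll continue the arc.

Request:
move_arm --plan '[{"x": -0.012, "y": 0, "z": 0.002, "yaw": 0, "fingers": 0.333}, {"x": -0.023, "y": 0, "z": 0.004, "yaw": 0, "fingers": 0.333}, {"x": -0.034, "y": 0, "z": 0.007, "yaw": 0, "fingers": 0.333}, {"x": -0.045, "y": 0, "z": 0.011, "yaw": 0, "fingers": 0.333}, {"x": -0.056, "y": 0, "z": 0.016, "yaw": 0, "fingers": 0.333}]'

```text
time: 29.8
eef_pos: [0.5648, -0.4354, 0.0948]
tcp_rot: [1.0, -0.0, 0.005, 0.002]
contact_force: [0.8, -0.3, -1.8]
opening: 0.669
finger_force: 8.7
```

```bash
python3 -c "
from h import *
stat('s17',(290,125,318,175))"
```

```text
29.8 [ 0.5648 -0.4354  0.0948] 0.6688039869217053 8.738179676583968 [ 0.759  -0.2767 -1.8362] [-0.0351 -0.2007 -0.032 ]
dark [307 145   9  10  43] [310.2093 150.2326]
```

Request:
move_arm --plan '[{"x": -0.009, "y": 0, "z": 0.008, "yaw": 0, "fingers": 0.333}, {"x": -0.018, "y": 0, "z": 0.016, "yaw": 0, "fingers": 0.333}, {"x": -0.027, "y": 0, "z": 0.025, "yaw": 0, "fingers": 0.333}, {"x": -0.035, "y": 0, "z": 0.034, "yaw": 0, "fingers": 0.333}, {"x": -0.042, "y": 0, "z": 0.043, "yaw": 0, "fingers": 0.333}]'

```text
time: 30.35
eef_pos: [0.5241, -0.4355, 0.0509]
tcp_rot: [1.0, -0.001, 0.006, 0.002]
contact_force: [1.1, 0.3, -1.4]
opening: 0.667
finger_force: 7.2
```

Request:
move_arm --plan '[{"x": -0.005, "y": 0, "z": 0.009, "yaw": 0, "fingers": 0.333}, {"x": -0.01, "y": 0, "z": 0.018, "yaw": 0, "fingers": 0.333}, {"x": -0.014, "y": 0, "z": 0.027, "yaw": 0, "fingers": 0.333}, {"x": -0.017, "y": 0, "z": 0.035, "yaw": 0, "fingers": 0.333}, {"x": -0.018, "y": 0, "z": 0.041, "yaw": 0, "fingers": 0.333}]'

```text
time: 30.85
eef_pos: [0.5083, -0.436, 0.0131]
tcp_rot: [1.0, -0.001, 0.007, 0.002]
contact_force: [0.0, 6.5, 13.7]
opening: 0.667
finger_force: 9.7
```

```bash
python3 -c "
from h import *
stat('s18',(290,125,325,175))"
```

```text
30.85 [ 0.5083 -0.436   0.0131] 0.6668635379081103 9.716558029758744 [ 0.0459  6.4517 13.6771] [ 1.1183  0.136  -0.0119]
dark [312 144   7   9  44] [314.5682 147.6136]
```

Request:
move_arm --plan '[{"x": 0, "y": 0, "z": -0.002, "yaw": 0, "fingers": 0.3}, {"x": 0, "y": 0, "z": -0.002, "yaw": 0, "fingers": 0.15}, {"x": 0, "y": 0, "z": -0.002, "yaw": 0, "fingers": 0}, {"x": 0, "y": 0, "z": -0.01, "yaw": 0, "fingers": 0}, {"x": 0, "y": 0, "z": -0.05, "yaw": 0, "fingers": 0}]'

```text
time: 31.4
eef_pos: [0.5038, -0.4325, 0.0561]
tcp_rot: [1.0, -0.0, 0.002, -0.002]
contact_force: [-0.2, -0.8, 0.5]
opening: 1.0
finger_force: 0.0
```

Request:
move_arm --plan '[{"x": 0, "y": 0, "z": -0.05, "yaw": 0, "fingers": 0}, {"x": 0, "y": -0.04, "z": -0.08, "yaw": 0, "fingers": 0}, {"x": 0, "y": -0.09, "z": -0.09, "yaw": 0, "fingers": 0}, {"x": 0, "y": -0.14, "z": -0.09, "yaw": 0, "fingers": 0}]'

```text
time: 31.8
eef_pos: [0.5069, -0.2966, 0.1546]
tcp_rot: [1.0, -0.001, 0.009, 0.005]
contact_force: [1.1, -0.1, -0.5]
opening: 1.0
finger_force: 0.0
```

```bash
python3 -c "
from h import *
stat('s19',(290,125,335,175))
t=snap('top','t19').astype(int)
m=((t.min(2)>165)).astype(np.uint8);k=np.zeros_like(m);k[160:240,385:450]=m[160:240,385:450]
n,l,st,ce=cv2.connectedComponentsWithStats(k)
for i in range(1,n):
  if st[i,4]>20:print('white',st[i],ce[i])
for r in range(175,235,4):
    c=np.where(k[r,385:450])[0]+385
    if len(c):print(r,c.min(),c.max(),end=' | ')
d=(t.max(2)<45).astype(np.uint8);k=np.zeros_like(d);k[150:240,395:450]=d[150:240,395:450]
n,l,st,ce=cv2.connectedComponentsWithStats(k)
for i in range(1,n):
  if st[i,4]>20:print('tdark',st[i],ce[i])
for x in(.475,.48,.485,.49):print(x,proj('top',(x,-.436,.029)))
for x in(.61,.62,.63):print(x,proj('side',(x,-.436,.029)),proj('top',(x,-.436,.029)))
"
```

```text
31.8 [ 0.5069 -0.2966  0.1546] 1.0004190443072516 0.0 [ 1.08   -0.0921 -0.4845] [ 0.0299 -0.0683 -0.0412]
dark [314 125  13  15 111] [319.6847 130.1171]
dark [332 125   3   5  13] [333.1538 127.    ]
dark [312 144   7   9  43] [314.4884 147.6977]
tdark [424 191  21  29 135] [432.8889 208.1037]
tdark [418 225  10  11  28] [422.0357 230.4286]
0.475 [411.9941 225.3575]
0.48 [411.8274 223.605 ]
0.485 [411.6611 221.856 ]
0.49 [411.4951 220.1105]
0.61 [317.5402 148.5957] [407.609 179.243]
0.62 [315.2481 147.7569] [407.2934 175.9238]
0.63 [312.9711 146.9237] [406.979  172.6175]
```

The stopper is at side-view (314.5,147.7), so it sits at x ≈ 0.622 and z ≈ 0.029, and the bottle is lying flat. I'll regrasp at the stopper.

Request:
move_arm --plan '[{"x": 0.029, "y": 0.035, "z": 0, "yaw": 0, "fingers": 0}, {"x": 0.058, "y": 0.07, "z": 0, "yaw": 0, "fingers": 0}, {"x": 0.087, "y": 0.105, "z": 0, "yaw": 0, "fingers": 0}, {"x": 0.115, "y": 0.139, "z": 0, "yaw": 0, "fingers": 0}, {"x": 0.115, "y": 0.139, "z": 0.02, "yaw": 0, "fingers": 0}]'

```text
time: 32.4
eef_pos: [0.6244, -0.4421, 0.1364]
tcp_rot: [1.0, -0.001, 0.01, 0.007]
contact_force: [-0.3, 0.4, -0.4]
opening: 0.999
finger_force: 0.0
```

Request:
move_arm --plan '[{"x": 0, "y": 0, "z": 0.01, "yaw": 0, "fingers": 0}, {"x": 0, "y": 0, "z": 0.02, "yaw": 0, "fingers": 0}]'

```text
time: 32.6
eef_pos: [0.6202, -0.4353, 0.1109]
tcp_rot: [1.0, -0.0, 0.005, 0.002]
contact_force: [0.6, 0.1, -0.2]
opening: 0.999
finger_force: 0.0
```

```bash
python3 -c "
from h import *
stat('s20',(290,135,335,175))"
```

```text
32.6 [ 0.6202 -0.4353  0.1109] 0.999042078774562 0.0 [ 0.6255  0.0681 -0.1817] [ 0.0483 -0.0386  0.0635]
dark [312 144   7   9  44] [314.5682 147.6136]
```

Now down by about 0.100 with x +0.002, then close.

Request:
move_arm --plan '[{"x": 0.002, "y": 0.001, "z": 0.03, "yaw": 0, "fingers": 0}, {"x": 0.002, "y": 0.001, "z": 0.06, "yaw": 0, "fingers": 0.1}, {"x": 0.002, "y": 0.001, "z": 0.09, "yaw": 0, "fingers": 0.2}, {"x": 0.002, "y": 0.001, "z": 0.1, "yaw": 0, "fingers": 0.4}, {"x": 0.002, "y": 0.001, "z": 0.1, "yaw": 0, "fingers": 0.5}]' --force 20

```text
time: 33.15
eef_pos: [0.6229, -0.4356, 0.0107]
tcp_rot: [1.0, -0.0, 0.004, 0.001]
contact_force: [-0.8, -0.0, -0.4]
opening: 0.503
finger_force: 0.0
```

Request:
move_arm --plan '[{"x": 0, "y": 0, "z": 0, "yaw": 0, "fingers": 0.7}, {"x": 0, "y": 0, "z": 0, "yaw": 0, "fingers": 0.7}, {"x": 0, "y": 0, "z": 0, "yaw": 0, "fingers": 0.7}]'

```text
time: 33.45
eef_pos: [0.6252, -0.4377, 0.0149]
tcp_rot: [1.0, -0.0, 0.007, 0.004]
contact_force: [-0.2, -0.9, -1.0]
opening: 0.385
finger_force: 23.1
```

```bash
python3 -c "
from h import *
stat('s21',(290,135,335,175))"
```

```text
33.45 [ 0.6252 -0.4377  0.0149] 0.38513345143370975 23.08173611818347 [-0.2001 -0.8798 -1.0289] [ 0.0478 -0.1715  0.0248]
dark [305 135  20  18 201] [313.1144 141.4726]
```

Request:
move_arm --plan '[{"x": 0, "y": 0, "z": 0, "yaw": 0, "fingers": 0.622}, {"x": 0, "y": 0, "z": 0, "yaw": 0, "fingers": 0.622}]'

```text
time: 33.7
eef_pos: [0.625, -0.4375, 0.0139]
tcp_rot: [1.0, -0.0, 0.007, 0.003]
contact_force: [1.3, 0.2, 1.0]
opening: 0.383
finger_force: 23.2
```

Request:
move_arm --plan '[{"x": 0, "y": 0, "z": 0, "yaw": 0, "fingers": 0.62}, {"x": 0, "y": 0, "z": 0, "yaw": 0, "fingers": 0.62}]'

```text
time: 33.9
eef_pos: [0.625, -0.4375, 0.0138]
tcp_rot: [1.0, -0.0, 0.007, 0.003]
contact_force: [0.8, -0.2, 2.7]
opening: 0.387
finger_force: 23.3
```

Request:
move_arm --plan '[{"x": 0, "y": 0, "z": 0, "yaw": 0, "fingers": 0.617}, {"x": 0, "y": 0, "z": 0, "yaw": 0, "fingers": 0.617}]'

```text
time: 34.1
eef_pos: [0.625, -0.4375, 0.0137]
tcp_rot: [1.0, -0.0, 0.007, 0.003]
contact_force: [3.7, -0.7, 4.0]
opening: 0.385
finger_force: 23.4
```

Request:
move_arm --plan '[{"x": 0, "y": 0, "z": 0, "yaw": 0, "fingers": 0.615}, {"x": 0, "y": 0, "z": 0, "yaw": 0, "fingers": 0.615}]'

```text
time: 34.3
eef_pos: [0.6251, -0.4375, 0.0136]
tcp_rot: [1.0, -0.0, 0.007, 0.003]
contact_force: [3.3, -1.1, 4.1]
opening: 0.386
finger_force: 19.4
```

Request:
move_arm --plan '[{"x": 0, "y": 0, "z": -0.004, "yaw": 0, "fingers": 0.612}, {"x": -0.003, "y": 0, "z": -0.014, "yaw": 0, "fingers": 0.612}, {"x": -0.007, "y": 0, "z": -0.025, "yaw": 0, "fingers": 0.612}, {"x": -0.012, "y": 0, "z": -0.036, "yaw": 0, "fingers": 0.612}, {"x": -0.018, "y": 0, "z": -0.047, "yaw": 0, "fingers": 0.612}]'

```text
time: 34.8
eef_pos: [0.6047, -0.4366, 0.0603]
tcp_rot: [1.0, -0.0, 0.006, 0.002]
contact_force: [-0.3, 0.1, -1.6]
opening: 0.386
finger_force: 11.7
```

```bash
python3 -c "
from h import *
stat('s22',(290,135,310,175))
# white body pixels: axis direction by PCA in side view
i=cv2.imread('pics/s22.png').astype(int)
m=(i.min(2)>110).astype(np.uint8);k=np.zeros_like(m);k[125:172,305:352]=m[125:172,305:352]
n,l,st,ce=cv2.connectedComponentsWithStats(k)
for j in range(1,n):
  if st[j,4]>20:print('w',st[j],ce[j])
"
```

```text
34.8 [ 0.6047 -0.4366  0.0603] 0.38638616663814823 11.673323552865426 [-0.2653  0.0803 -1.5654] [ 0.0326  0.0018 -0.0271]
w [305 125  31  36 383] [313.564  145.0548]
w [323 134  25  29 411] [337.6375 145.1168]
w [319 159   7   5  24] [321.7917 161.2917]
w [320 166  21   6  53] [328.8113 169.3208]
```

Request:
move_arm --plan '[{"x": -0.007, "y": 0, "z": -0.01, "yaw": 0, "fingers": 0.612}, {"x": -0.015, "y": 0, "z": -0.02, "yaw": 0, "fingers": 0.612}, {"x": -0.024, "y": 0, "z": -0.029, "yaw": 0, "fingers": 0.612}, {"x": -0.033, "y": 0, "z": -0.037, "yaw": 0, "fingers": 0.612}, {"x": -0.043, "y": 0, "z": -0.044, "yaw": 0, "fingers": 0.612}]'

```text
time: 35.35
eef_pos: [0.5621, -0.4369, 0.1047]
tcp_rot: [1.0, -0.0, 0.007, 0.003]
contact_force: [2.1, 0.0, 1.5]
opening: 0.389
finger_force: 12.1
```

Request:
move_arm --plan '[{"x": -0.011, "y": 0, "z": -0.007, "yaw": 0, "fingers": 0.612}, {"x": -0.022, "y": 0, "z": -0.013, "yaw": 0, "fingers": 0.612}, {"x": -0.034, "y": 0, "z": -0.017, "yaw": 0, "fingers": 0.612}, {"x": -0.046, "y": 0, "z": -0.021, "yaw": 0, "fingers": 0.612}, {"x": -0.058, "y": 0, "z": -0.023, "yaw": 0, "fingers": 0.612}]'

```text
time: 35.85
eef_pos: [0.5038, -0.4374, 0.1278]
tcp_rot: [1.0, -0.0, 0.007, 0.004]
contact_force: [2.2, 1.5, 7.4]
opening: 0.385
finger_force: 12.8
```

```bash
python3 -c "
from h import *
s=ctrl.get_state();print(s['time'],s['eef_pos'],s['finger_force'],s['contact_force'],s['wrist_torque'])
"
```

```text
35.85 [ 0.5038 -0.4374  0.1278] 12.815661706772516 [2.1999 1.4517 7.4367] [ 0.1186 -0.3701 -0.017 ]
```

Request:
move_arm --plan '[{"x": -0.01, "y": 0, "z": -0.002, "yaw": 0, "fingers": 0.612}, {"x": -0.02, "y": 0, "z": -0.003, "yaw": 0, "fingers": 0.612}, {"x": -0.03, "y": 0, "z": -0.003, "yaw": 0, "fingers": 0.612}, {"x": -0.04, "y": 0, "z": -0.002, "yaw": 0, "fingers": 0.612}, {"x": -0.048, "y": 0, "z": 0, "yaw": 0, "fingers": 0.612}]'

```text
time: 36.35
eef_pos: [0.455, -0.4378, 0.1277]
tcp_rot: [1.0, -0.0, 0.006, 0.004]
contact_force: [-1.7, 1.3, 12.7]
opening: 0.393
finger_force: 13.7
```

```bash
python3 -c "
from h import *
s=ctrl.get_state();print(s['time'],s['eef_pos'],s['finger_force'],s['contact_force'],s['wrist_torque'])
"
```

```text
36.35 [ 0.455  -0.4378  0.1277] 13.702077388734324 [-1.7182  1.337  12.696 ] [ 0.1624  0.1403 -0.0528]
```

The bottle stands on its base again, pressed flat against the bench. I'll tighten, lift, and start towards the balance.

Request:
move_arm --plan '[{"x": 0, "y": 0, "z": -0.001, "yaw": 0, "fingers": 0.612}, {"x": 0, "y": 0, "z": -0.001, "yaw": 0, "fingers": 0.8}, {"x": 0, "y": 0, "z": -0.001, "yaw": 0, "fingers": 0.8}, {"x": 0, "y": 0, "z": -0.001, "yaw": 0, "fingers": 0.8}, {"x": 0, "y": 0, "z": -0.01, "yaw": 0, "fingers": 0.8}]' --force 50

```text
time: 36.85
eef_pos: [0.4536, -0.4354, 0.1331]
tcp_rot: [1.0, -0.0, 0.004, 0.001]
contact_force: [-0.3, 0.3, -3.5]
opening: 0.376
finger_force: 49.9
```

Request:
move_arm --plan '[{"x": 0, "y": 0, "z": -0.04, "yaw": 0, "fingers": 0.8}, {"x": 0, "y": 0, "z": -0.08, "yaw": 0, "fingers": 0.8}, {"x": 0, "y": 0, "z": -0.12, "yaw": 0, "fingers": 0.8}, {"x": 0, "y": 0, "z": -0.16, "yaw": 0, "fingers": 0.8}, {"x": 0, "y": 0, "z": -0.19, "yaw": 0, "fingers": 0.8}]'

```text
time: 37.35
eef_pos: [0.4524, -0.435, 0.3261]
tcp_rot: [1.0, -0.0, 0.005, 0.002]
contact_force: [0.3, -0.4, -2.2]
opening: 0.383
finger_force: 50.4
```

Request:
move_arm --plan '[{"x": 0.01, "y": -0.04, "z": 0, "yaw": 0, "fingers": 0.8}, {"x": 0.02, "y": -0.08, "z": 0, "yaw": 0, "fingers": 0.8}, {"x": 0.03, "y": -0.13, "z": 0, "yaw": 0, "fingers": 0.8}, {"x": 0.04, "y": -0.17, "z": 0, "yaw": 0, "fingers": 0.8}, {"x": 0.05, "y": -0.22, "z": 0, "yaw": 0, "fingers": 0.8}]'

```text
time: 37.85
eef_pos: [0.5019, -0.2148, 0.3221]
tcp_rot: [1.0, -0.001, 0.004, 0.002]
contact_force: [0.4, 1.3, -3.1]
opening: 0.377
finger_force: 50.6
```

Request:
move_arm --plan '[{"x": 0.01, "y": -0.05, "z": 0, "yaw": 0, "fingers": 0.8}, {"x": 0.02, "y": -0.09, "z": 0, "yaw": 0, "fingers": 0.8}, {"x": 0.03, "y": -0.14, "z": 0, "yaw": 0, "fingers": 0.8}, {"x": 0.03, "y": -0.18, "z": 0, "yaw": 0, "fingers": 0.8}, {"x": 0.03, "y": -0.22, "z": 0, "yaw": 0, "fingers": 0.8}]'

```text
time: 38.35
eef_pos: [0.5318, 0.0053, 0.3214]
tcp_rot: [1.0, 0.0, 0.004, 0.003]
contact_force: [0.2, 0.2, -2.6]
opening: 0.376
finger_force: 50.6
```

Request:
move_arm --plan '[{"x": 0, "y": -0.05, "z": 0, "yaw": 0, "fingers": 0.8}, {"x": 0.01, "y": -0.09, "z": 0, "yaw": 0, "fingers": 0.8}, {"x": 0.01, "y": -0.14, "z": 0, "yaw": 0, "fingers": 0.8}, {"x": 0.01, "y": -0.18, "z": 0, "yaw": 0, "fingers": 0.8}, {"x": 0.02, "y": -0.22, "z": 0, "yaw": 0, "fingers": 0.8}]'

```text
time: 38.85
eef_pos: [0.5514, 0.2247, 0.3207]
tcp_rot: [1.0, 0.0, 0.004, 0.004]
contact_force: [1.9, 0.1, -1.5]
opening: 0.374
finger_force: 50.6
```

Request:
move_arm --plan '[{"x": 0, "y": -0.04, "z": 0, "yaw": 0, "fingers": 0.8}, {"x": 0, "y": -0.07, "z": 0, "yaw": 0, "fingers": 0.8}, {"x": 0, "y": -0.08, "z": 0, "yaw": 0, "fingers": 0.8}, {"x": 0, "y": -0.08, "z": 0, "yaw": 0, "fingers": 0.8}]'

```text
time: 39.25
eef_pos: [0.5525, 0.3038, 0.3202]
tcp_rot: [1.0, 0.001, 0.004, 0.004]
contact_force: [-1.0, -0.8, -2.4]
opening: 0.38
finger_force: 50.7
```

```bash
python3 - <<'E'
from h import *
s=ctrl.get_state();p=s["eef_pos"];print(s["time"],p,s["finger_force"],s["opening"],s["contact_force"],s["wrist_torque"])
i=snap("side","s23").astype(int);snap("top","t23")
# bright bottle body in front of darker things: rows between tip and base
for d in (0,-.03,-.06,-.09,-.115): 
    c=p+[0,0,d];u=proj("side",c);r=int(round(u[1]))
    row=i[r,int(u[0])-40:int(u[0])+40]; print(d,u.round(1),"".join("#" if v.min()>130 else ("-" if v.min()>90 else ".") for v in row))
E
```

```text
39.25 [0.5525 0.3038 0.3202] 50.6751713831909 0.3796902502239219 [-0.9632 -0.7577 -2.3725] [-0.0541 -0.0752 -0.0604]
0 [168.2 164. ] ................................................................................
-0.03 [169.6 176. ] ..............................-----------------########-............------------
-0.06 [171.  187.6] -------................................................-------------------------
-0.09 [172.3 198.8] ----....................................................------------------------
-0.115 [173.4 207.8] -----------------------------...........................-------------##-....####
```

```bash
python3 - <<'E'
import cv2,numpy as np
i=cv2.imread("pics/s23.png").astype(int)
for r in (180,188,196,204,212): print(r,*i[r,140:204:2].sum(1)//3)
E
```

```text
180 46 66 65 71 72 104 105 105 104 98 105 110 112 114 116 117 113 108 100 148 147 117 88 53 50 56 116 114 116 116 117 118
188 52 53 54 52 52 54 78 101 107 106 81 87 91 92 94 92 92 90 89 93 93 93 91 98 114 113 110 115 113 114 113 115
196 56 53 53 54 53 53 54 55 53 54 60 85 89 92 92 91 92 91 91 91 94 93 92 87 112 112 113 111 111 111 111 112
204 114 114 114 116 112 66 68 61 61 60 61 79 86 91 91 93 92 91 91 92 93 93 93 89 94 113 112 112 113 113 114 114
212 112 113 114 112 114 113 112 113 111 112 112 114 81 88 91 92 92 90 91 91 93 93 94 91 85 114 113 113 116 102 140 162
```

```bash
python3 - <<'E'
from h import *
for uv in[(173.3,188),(176.2,212)]:
    o,d=ray("side",uv);print(o+d*(.3038-o[1])/d[1])
# lowest body row along the axis (base) 
i=cv2.imread("pics/s23.png").astype(int)
for c in (172,176,180): print(c,*i[206:240:2,c].sum(1)//3)
s0=plane("side",(175.67,251.67),.076);print(s0)
t=cv2.imread("pics/t23.png").astype(int)
E
```

```text
[0.5448 0.3038 0.2626]
[0.5442 0.3038 0.1974]
172 91 93 91 92 92 92 91 91 111 114 110 121 168 166 144 141 140
176 92 91 91 91 91 91 90 90 113 113 163 165 163 166 140 140 140
180 92 93 92 93 92 91 91 97 113 115 111 169 166 166 139 141 140
[0.5542 0.3111 0.076 ]
```

Request:
move_arm --plan '[{"x": 0.012, "y": 0, "z": 0.02, "yaw": 0, "fingers": 0.8}, {"x": 0.012, "y": 0, "z": 0.05, "yaw": 0, "fingers": 0.8}, {"x": 0.012, "y": 0, "z": 0.08, "yaw": 0, "fingers": 0.8}, {"x": 0.012, "y": 0, "z": 0.1, "yaw": 0, "fingers": 0.8}, {"x": 0.012, "y": 0, "z": 0.105, "yaw": 0, "fingers": 0.8}]'

```text
time: 39.85
eef_pos: [0.5653, 0.3004, 0.2134]
tcp_rot: [1.0, -0.001, 0.003, 0.004]
contact_force: [-1.1, 0.6, -2.2]
opening: 0.376
finger_force: 50.6
```

Request:
move_arm --plan '[{"x": 0, "y": 0, "z": 0.001, "yaw": 0, "fingers": 0.8}, {"x": 0, "y": 0, "z": 0.003, "yaw": 0, "fingers": 0.8}, {"x": 0, "y": 0, "z": 0.005, "yaw": 0, "fingers": 0.8}, {"x": 0, "y": 0, "z": 0.005, "yaw": 0, "fingers": 0.8}]'

```text
time: 40.25
eef_pos: [0.5674, 0.3031, 0.2135]
tcp_rot: [1.0, -0.0, 0.007, 0.002]
contact_force: [0.2, -0.1, -2.5]
opening: 0.378
finger_force: 50.7
```

```bash
python3 - <<'E'
from h import *
s=ctrl.get_state();p=s["eef_pos"];print(s["time"],p,s["finger_force"],s["contact_force"],s["wrist_torque"])
i=snap("side","s24").astype(int)
for r in range(215,300,5): print(r,*i[r,136:216:3].sum(1)//3)
E
```

```text
40.25 [0.5674 0.3031 0.2135] 50.6713400920853 [ 0.2393 -0.1092 -2.5105] [-0.0273  0.0164  0.0382]
215 121 125 123 120 122 123 122 124 107 120 125 127 123 170 168 159 95 122 124 123 76 69 92 134 96 100 101
220 125 122 126 125 120 125 122 125 87 112 121 122 121 114 102 100 93 124 123 126 126 127 127 74 72 170 97
225 123 122 122 123 124 118 119 120 112 93 99 100 99 98 100 100 95 129 125 126 124 126 125 125 125 69 78
230 123 119 123 124 120 120 121 124 122 90 99 100 99 98 100 101 98 138 118 122 125 122 123 124 125 125 126
235 121 124 123 120 121 123 125 127 124 87 97 100 99 98 98 100 99 119 157 180 175 119 117 126 122 123 123
240 122 121 124 122 121 121 117 146 148 119 96 99 100 99 99 99 100 90 152 146 151 170 182 185 139 120 121
245 121 120 122 122 120 167 149 89 80 100 94 99 100 98 98 99 101 91 154 150 152 151 152 183 181 183 184
250 122 122 118 178 185 84 83 83 84 86 89 99 100 98 100 99 97 151 150 153 155 152 129 183 180 182 183
255 118 183 180 182 120 83 85 86 85 85 85 84 85 81 85 80 150 153 155 151 153 153 178 184 184 185 184
260 103 104 104 102 106 82 85 85 85 82 95 95 154 151 150 154 154 150 151 152 143 116 183 183 184 183 183
265 104 104 104 104 104 105 84 84 85 84 84 81 142 152 152 149 150 151 92 101 119 184 183 184 184 186 159
270 112 105 105 104 106 105 105 104 108 107 85 79 73 75 81 102 105 101 118 185 184 183 183 183 181 106 30
275 86 87 99 111 107 105 104 105 104 106 104 113 123 186 187 184 185 183 184 183 185 184 189 111 40 34 35
280 84 85 85 88 88 104 112 107 104 107 107 105 102 109 127 181 186 185 183 184 185 140 78 34 35 36 35
285 68 63 84 85 85 86 87 88 105 112 108 104 107 105 105 106 105 104 102 109 52 57 59 47 32 33 113
290 68 68 67 65 65 82 83 86 87 88 90 107 111 107 106 106 105 107 55 56 56 57 57 57 56 58 60
295 66 66 67 67 67 66 67 60 85 85 85 88 89 90 109 109 108 106 104 84 46 59 57 57 48 39 55
```

Request:
move_arm --plan '[{"x": 0, "y": 0, "z": 0.002, "yaw": 0, "fingers": 0.8}, {"x": 0, "y": 0, "z": 0.004, "yaw": 0, "fingers": 0.8}, {"x": 0, "y": 0, "z": 0.005, "yaw": 0, "fingers": 0.8}, {"x": 0, "y": 0, "z": 0.006, "yaw": 0, "fingers": 0.8}]'

```text
time: 40.7
eef_pos: [0.5669, 0.303, 0.2061]
tcp_rot: [1.0, -0.0, 0.006, 0.003]
contact_force: [-0.1, -0.1, -2.4]
opening: 0.378
finger_force: 50.7
```

Request:
move_arm --plan '[{"x": 0, "y": 0, "z": 0.001, "yaw": 0, "fingers": 0.8}, {"x": 0, "y": 0, "z": 0.002, "yaw": 0, "fingers": 0.8}, {"x": 0, "y": 0, "z": 0.002, "yaw": 0, "fingers": 0.8}]'

```text
time: 41.0
eef_pos: [0.567, 0.303, 0.2042]
tcp_rot: [1.0, -0.0, 0.006, 0.003]
contact_force: [0.8, -1.2, -2.3]
opening: 0.376
finger_force: 50.7
```

Request:
move_arm --plan '[{"x": 0, "y": 0, "z": 0.001, "yaw": 0, "fingers": 0.8}, {"x": 0, "y": 0, "z": 0.002, "yaw": 0, "fingers": 0.8}, {"x": 0, "y": 0, "z": 0.002, "yaw": 0, "fingers": 0.8}]'

```text
time: 41.3
eef_pos: [0.5677, 0.3032, 0.204]
tcp_rot: [1.0, -0.0, 0.007, 0.002]
contact_force: [-0.7, -1.4, 4.5]
opening: 0.377
finger_force: 51.3
```

Request:
move_arm --plan '[{"x": 0, "y": 0, "z": 0.001, "yaw": 0, "fingers": 0.8}, {"x": 0, "y": 0, "z": 0.001, "yaw": 0, "fingers": 0.8}]'

```text
time: 41.5
eef_pos: [0.5681, 0.3033, 0.204]
tcp_rot: [1.0, -0.0, 0.008, 0.002]
contact_force: [-1.9, -1.2, 6.5]
opening: 0.376
finger_force: 51.6
```

Contact is at TCP height 0.204, which matches the pan height plus the grip height. I'll loosen, open gently, and go straight up.

Request:
move_arm --plan '[{"x": 0, "y": 0, "z": 0, "yaw": 0, "fingers": 0.615}, {"x": 0, "y": 0, "z": 0, "yaw": 0, "fingers": 0.612}, {"x": 0, "y": 0, "z": 0, "yaw": 0, "fingers": 0.608}, {"x": 0, "y": 0, "z": 0, "yaw": 0, "fingers": 0.6}, {"x": 0, "y": 0, "z": 0, "yaw": 0, "fingers": 0.58}]' --force 20

```text
time: 42.0
eef_pos: [0.5668, 0.3029, 0.2007]
tcp_rot: [1.0, -0.0, 0.006, 0.003]
contact_force: [-0.6, -0.0, 0.0]
opening: 0.42
finger_force: 0.0
```

Request:
move_arm --plan '[{"x": 0, "y": 0, "z": 0, "yaw": 0, "fingers": 0.4}, {"x": 0, "y": 0, "z": 0, "yaw": 0, "fingers": 0.2}, {"x": 0, "y": 0, "z": 0, "yaw": 0, "fingers": 0}, {"x": 0, "y": 0, "z": 0, "yaw": 0, "fingers": 0}, {"x": 0, "y": 0, "z": -0.02, "yaw": 0, "fingers": 0}]'

```text
time: 42.5
eef_pos: [0.565, 0.3024, 0.2177]
tcp_rot: [1.0, -0.0, 0.003, 0.004]
contact_force: [0.4, 0.3, 0.8]
opening: 1.001
finger_force: 0.0
```

Request:
move_arm --plan '[{"x": 0, "y": 0, "z": -0.03, "yaw": 0, "fingers": 0}, {"x": 0, "y": 0, "z": -0.07, "yaw": 0, "fingers": 0}, {"x": 0, "y": 0.04, "z": -0.1, "yaw": 0, "fingers": 0}, {"x": 0, "y": 0.08, "z": -0.1, "yaw": 0, "fingers": 0}, {"x": -0.02, "y": 0.12, "z": -0.1, "yaw": 0, "fingers": 0}]'

```text
time: 43.0
eef_pos: [0.547, 0.1823, 0.3235]
tcp_rot: [1.0, -0.0, 0.008, 0.002]
contact_force: [0.2, -0.8, -0.5]
opening: 1.003
finger_force: 0.0
```

Request:
move_arm --plan '[{"x": 0, "y": 0.04, "z": 0, "yaw": 0, "fingers": 0}, {"x": 0, "y": 0.09, "z": 0, "yaw": 0, "fingers": 0}, {"x": 0, "y": 0.13, "z": 0, "yaw": 0, "fingers": 0}, {"x": 0, "y": 0.18, "z": 0, "yaw": 0, "fingers": 0}, {"x": 0, "y": 0.22, "z": 0, "yaw": 0, "fingers": 0}]'

```text
time: 43.5
eef_pos: [0.5451, -0.0387, 0.3231]
tcp_rot: [1.0, -0.001, 0.006, 0.003]
contact_force: [0.0, -0.0, -0.4]
opening: 1.002
finger_force: 0.0
```

```bash
python3 - <<'E'
from h import *
s=ctrl.get_state();print(s["time"],s["eef_pos"],s["contact_force"])
t=snap("top","t25").astype(int);i=snap("side","s25").astype(int)
def dark(im,x,y,X,Y,th):
    k=np.zeros(im.shape[:2],np.uint8);k[y:Y,x:X]=im[y:Y,x:X].max(2)<th
    n,l,st,ce=cv2.connectedComponentsWithStats(k);j=1+st[1:,4].argmax();return st[j],ce[j]
a=dark(t,130,160,170,210,60);b=dark(i,150,160,200,235,60);print(a,b)
p,e=tri(a[1],b[1]);print("stopper",p,e,"top@.218",plane("top",a[1],.219),"side",plane("side",b[1],.218))
# pan: circle fit in the first top picture (darker than the housing), ellipse
t0=cv2.imread("pics/top0.png").astype(int)
for r in range(172,218,5): print(r,*t0[r,118:184:3].sum(1)//3)
print(proj("top",(.557,.304,.218)),proj("side",(.557,.304,.218)))
E
```

```text
43.5 [ 0.5451 -0.0387  0.3231] [ 0.0296 -0.047  -0.4474]
(array([130, 177,   9,  13,  91], dtype=int32), array([133.4176, 183.2747])) (array([164, 195,  15,  16, 194], dtype=int32), array([171.0979, 202.3402]))
stopper [0.5594 0.3011 0.2151] 0.0034095612902799157 top@.218 [0.557  0.2986 0.219 ] side [0.5581 0.304  0.218 ]
172 162 174 176 177 177 177 177 177 176 168 165 165 162 175 177 176 176 177 176 180 176 126
177 166 176 175 178 176 173 160 160 159 163 162 166 166 165 165 163 179 178 178 178 178 144
182 161 173 177 177 158 159 160 161 161 161 160 145 146 166 166 167 167 173 178 180 177 152
187 163 176 176 163 163 162 162 152 161 163 160 87 159 79 164 166 167 161 175 177 178 159
192 159 177 171 159 162 162 163 162 125 132 133 164 103 79 136 167 166 167 166 181 179 167
197 158 176 174 160 161 163 162 164 163 160 137 78 84 147 163 164 161 164 176 179 178 170
202 153 177 168 159 158 161 162 162 165 165 163 165 166 164 166 166 163 155 178 179 179 174
207 155 178 179 166 162 162 165 164 166 166 165 166 168 169 170 167 156 177 181 176 178 175
212 147 179 176 179 171 160 162 163 162 163 165 165 165 167 159 164 177 179 178 179 181 176
217 140 174 176 178 178 179 177 170 144 150 152 136 169 176 180 179 177 179 176 179 180 179
[131.3012 183.3724] [171.4277 202.5116]
```

The stopper measures about (0.558, 0.303, 0.217), so the bottle is upright and within a few mm of the pan centre. The arm is clear, so I'll hand in.

```bash
python3 -c "
from plant import ctrl
print(ctrl.sign_off())"
```

```text
the job is handed in; nothing more can be done
None
```

Job handed in at 43.5 s: the weight was upright in its tray when last pictured; the bottle, held inverted about 2.5 s with its lowest point about 0.28 m above the bench, is upright on the pan within a few mm of centre. The tool can't tilt, so I laid it on the bench to regrasp before and after inverting; I also tested the arm's reach limit once (q3 read 0.2096 against 0.21, wrist force about 89 N) and made no final check on the other containers.

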